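# Load and clamp the staining boxes on the platform shaker

### The arm

A 6-joint arm with a two-finger parallel gripper is mounted at the origin on the work surface. World frame = base frame: x ahead of the robot, y to its left, z up, the work surface at z = 0. Lengths are in m, angles in rad, forces in N, time in s.
With the tool pointing down it reaches from about 0.25 to 0.725 m from the base axis. Payload 4 kg.
Tool frame: the origin (TCP) lies on the centre line of the jaws, within the pads' length; the fingertips stand 17 mm ahead of it and the grasp point (between the pads) lies 2 mm behind it; z points along the fingers, y is the line along which they close (so a half turn about z gives the same grasp; the last joint's range is limited). The gripper opens to 85 mm and grips with 20 to 120 N. Pads are 22 mm wide; open, the fingers measure 114 mm over their backs; the gripper's body (76 mm by 85 mm) begins 54 mm behind the grasp point. The pads swing forward as they close: fully open they stand 13 mm farther back than shut.
Start: joints at [-1.213, 0.241, 0.005, 1.335, 0, 1.571], TCP at [0.175, -0.468, 0.248] pointing down, gripper open.
Joint ranges: [-2.72, 2.72], [-1.05, 1.87], [-1.09, 1.28], [-1.99, 2.15], [-1.42, 1.44], [-3.14, 3.14]. Speed limits (rad/s): [2.79, 2.79, 3.14, 3.14, 3.14, 3.14].

### API

Orientations are given as a unit quaternion [x, y, z, w].
In Python, from workcell import get_obs, imaging, order gives the robot as it stands.
- The arm moves only by the tool apply_moves, never from a script. Its argument "targets" is a list that holds one entry, the list of rows, each a list of 5 numbers: the shift along the world's x, y, z in units of 40 mm (1.0 is 40 mm), then the turn about the world's z in degrees, then the gripper command: -1 is shut, 1 is fully open, values between are in proportion. In form: [[[dx, dy, dz, turn, fingers], ...]]. A call has 1 to 8 rows; each row shifts and turns the commanded pose from where the row before left it; what a row does not reach is not made up. A row lasts 1/12 s, in which the tool goes at most 41.7 mm and 7.16 degrees, less where a joint would pass 70% of its speed; a pose out of reach is approached as far as the arm can. A call is refused whole if a number of a shift passes 1 or a number of a turn 7.16, either way. A call with a gripper value outside its range is refused whole. The fingers move at their own pace and stop on an object; the grip force is fixed at half the most. Time passes only in rows, so rows that do not move let the fingers close. It gives the time, the measured TCP pose, the force, the opening and the grip force at its end, in the units of the state.
- get_obs(): the state, without advancing time (a new reading comes with each control period).
- imaging.camera(name): name is "scene" or "top"; returns (picture, depth): 384x512x3 uint8, blue, green, red; 384x512 float32, m along the optical axis (not along the pixel's ray), 0 where there is no reading.
- imaging.get_calibration(name): a dict with "camera_matrix" (3x3 intrinsics, pixels), "k1" (the pictures are not rectified: a ray, as slopes to the right and down, at radius r is drawn at 1 + k1 r^2 times it, then the intrinsics apply), "eye" and "rotation" of the camera in the world. Camera axes: x right, y down, z forward; pixel columns grow to the right and rows downward; lengths in m; the calibration is good to about 2 mm. A picture is of the moment at which its call begins. get_calibration takes no time and is no camera call.
- order.job_done(): hands the job in; it is judged then, once.
The state is a dict: "clock": time; "joint_pos": joint angles; "joint_vel": joint speeds; "tau": joint torques, N m; "eef_pos": TCP position; "tool_rot": TCP orientation; "ft_force": force on the tool from outside, world axes, zero at the start; "ft_torque": the same for the moment, N m; "grip_width": finger opening in m; "grasp_force": force on a finger pad.
Only numpy, scipy, OpenCV 4.12 (cv2) and the standard library are available. Lean on these libraries where they do the work, as an engineer would, in place of code of your own. Each camera call takes 0.05 s, during which the arm holds its last target. There are 200 camera calls.

### The job

Set every staining box upright on the shaker's platform, lengthwise and side by side between the red clamp bar and the far fence, then slide the bar up so that the boxes are held snugly against the fence. Then screw both knurled nuts clockwise until they stop tight, and last of all swing the speed lever to the green tab. Leave the other things on the bench where they are.

Things in the scene. Friction and masses are not known exactly. Their poses are not given: they have to be found in the camera images.
- box1: staining box with clipped-on blue lid, 80 x 48 x 30 mm (long side along its own x), 110 to 180 g; on the middle of the lid stands a fin-shaped grip, 14 mm thick along x, 34 mm long along y, 20 mm high, so 50 mm overall. Origin: centre of the underside, z up. It looks the same after a half turn. There are 2 to 4 boxes; an absent one has no pose
- box2: staining box with clipped-on yellow lid, 80 x 48 x 30 mm (long side along its own x), 110 to 180 g; on the middle of the lid stands a fin-shaped grip, 14 mm thick along x, 34 mm long along y, 20 mm high, so 50 mm overall. Origin: centre of the underside, z up. It looks the same after a half turn. There are 2 to 4 boxes; an absent one has no pose
- box3: staining box with clipped-on green lid, 80 x 48 x 30 mm (long side along its own x), 110 to 180 g; on the middle of the lid stands a fin-shaped grip, 14 mm thick along x, 34 mm long along y, 20 mm high, so 50 mm overall. Origin: centre of the underside, z up. It looks the same after a half turn. There are 2 to 4 boxes; an absent one has no pose
- box4: staining box with clipped-on purple lid, 80 x 48 x 30 mm (long side along its own x), 110 to 180 g; on the middle of the lid stands a fin-shaped grip, 14 mm thick along x, 34 mm long along y, 20 mm high, so 50 mm overall. Origin: centre of the underside, z up. It looks the same after a half turn. There are 2 to 4 boxes; an absent one has no pose
- platform (a point): centre of the top face of the shaker's platform, 90 mm above the bench. The platform is 210 mm (x) by 248 mm (y). x points to its fence, y to its left rail, z up. Side rails 18 mm high leave 234 mm between them, y = -117 to +117 mm
- fence (a point): foot of the inner face of the fixed fence, at x = +90 mm on the platform; the fence is 26 mm high and as wide as the platform. Axes as the platform
- clamp_bar (a joint): travel of the red clamp bar along the platform's x, m: 0 = drawn back, starts at 0 to 0.012, at most 0.075. Gap from bar to fence: 135 mm minus the travel, so it is up against boxes at about 0.055. Slides with about 9 N of friction and stays where left; a hard knock can push it back even with the nuts tight. The bar is 40 mm deep (x), 222 mm long (y), its top 34 mm above the platform
- bar_grip (a point): centre of the top of the black grip block on the middle of the clamp bar; the block is 22 mm (x) by 28 mm (y), 29 mm tall above the bar. Axes as the platform
- left_nut (a joint): left brass knurled nut on the clamp bar: turn angle, rad. 5.0 = screwed fully down, at a hard stop; it grows as the nut turns clockwise seen from above, starts at 0.4 to 1.8; stays where left, needs about 0.06 N m
- right_nut (a joint): right brass knurled nut on the clamp bar: turn angle, rad. 5.0 = screwed fully down, at a hard stop; it grows as the nut turns clockwise seen from above, starts at 0.4 to 1.8; stays where left, needs about 0.06 N m
- left_nut_top (a point): centre of the top of the left nut, 75 mm to the left (+y) of the bar's middle. The nut is 32 mm across and 22 mm tall, on a 10 mm stud that ends 34 mm above the bar. It sinks 1.2 mm per radian; screwed down, its underside is 1 mm above the bar. A white stripe on top shows it turning
- right_nut_top (a point): centre of the top of the right nut, 75 mm to the right (-y) of the bar's middle; otherwise as the left nut
- speed_lever (a joint): angle of the speed lever on the control console, rad, counter-clockwise from above; 0 = pointing to the console's front (its -x), -0.95 to 0.95; starts at about -0.9. Stays where left, needs about 0.06 N m
- lever_pivot (a point): vertical pivot of the speed lever, on top of the console (console 160 x 130 mm, 85 mm tall). Its x axis points from the lever's knob back to the pivot
- lever_knob (a point): centre of the top of the lever's upright orange knob, 16 mm across and 28 mm tall, 55 mm from the pivot; its foot is 97 mm above the bench. Its x axis points from the knob back to the pivot
- tab (a point): the green set tab, a 22 x 6 mm marker at the edge of the lever's scale, 83 mm from the pivot, 89 mm above the bench; it is stiff and stays where the user set it. Its x axis points back to the pivot, so the lever agrees with it when both point the same way
- tip_box: orange open tip box, 70 x 100 x 40 mm, bystander. Origin: centre of the underside
- comb: red gel comb bar, 100 x 14 x 10 mm, bystander. Origin: centre of the underside
- petri: flat clear dish, 60 mm across, 14 mm tall, bystander. Origin: centre of the underside
- amber1: amber bottle, 54 mm across, 100 mm tall, bystander. Origin: centre of the underside
- amber2: amber bottle like the other, bystander
- beaker: cream beaker, 80 mm across the rim, 100 mm tall, bystander. Origin: centre of the underside
- spray: clear bottle with yellow cap, 60 mm across, 160 mm tall, bystander. Origin: centre of the underside
There are look-alikes about, which are no part of the job. Several things look just like the box2: the one meant starts farthest to the robot's left.

How it is judged:
By the outcome, as a careful person would: the job done as asked, in the order asked, and still so for the second after the job is handed in, with the robot touching nothing.
Of box1, box2, box3, box4 only 2 to 4 are there at a start; the rules pass over those that are not, and their reading is None.
At some moment in a run one of box1, box2, box3, box4 may be knocked a few centimetres aside while the robot is not near it.
Once in a run the grip may slacken for a moment while it holds something.
It also fails if it takes over 210 s, if anything falls off the work surface, if the arm or the gripper's body presses on something with over 40 N, if the wrist force passes 120 N, or if a joint passes its speed limit or range.

## Working session

There is one attempt and no reset: what is moved stays moved. The work goes in short steps, Python scripts to look and compute and a tool call to move; the robot and the scene stay as the last step left them, time stands still between calls to the robot, and variables do not carry over. Pictures are saved under pics/ and viewed, at most 14 in all, crops included, and the job is handed in when it is done.

Besides the shell and the picture viewer there is one more tool, called in YAML: its name, and indented under it one key for each argument. apply_moves: Moves the arm, as the interface text tells. Its arguments: {"type":"object","properties":{"targets":{"type":"array","items":{"type":"array","items":{"type":"array","items":{"type":"number"}}}}},"required":["targets"]}

```bash
ls; mkdir -p pics
cat > h.py <<'E'
import numpy as np, cv2
from workcell import get_obs, imaging, order
def cam(n):
    p,d=imaging.camera(n); return p.copy(),d.copy()
def rays(n,uv):
    c=imaging.get_calibration(n); K=np.array(c["camera_matrix"]); k=c["k1"]
    uv=np.atleast_2d(np.asarray(uv,float))
    q=np.c_[(uv[:,0]-K[0,2])/K[0,0],(uv[:,1]-K[1,2])/K[1,1]]
    s=q.copy()
    for _ in range(20): s=q/(1+k*(s**2).sum(1,keepdims=True))
    return np.array(c["eye"]),np.array(c["rotation"]),np.c_[s,np.ones(len(s))]
def plane(n,uv,z):
    e,R,r=rays(n,uv); w=r@R.T
    return e+w*((z-e[2])/w[:,2])[:,None]
def depthpts(n,uv,d):
    e,R,r=rays(n,uv); uv=np.atleast_2d(uv).astype(int)
    return e+(r*d[uv[:,1],uv[:,0]][:,None])@R.T
E
python3 - <<'E'
from h import *
print(get_obs())
for n in("scene","top"):
    p,d=cam(n); cv2.imwrite(f"pics/{n}0.png",cv2.resize(p,(800,600))); np.save(f"{n}.npy",d); cv2.imwrite(f"{n}_raw.png",p)
    print(n,imaging.get_calibration(n))
E
```

```text
pics
{'clock': 0.0, 'joint_pos': array([-1.21302689e+00,  2.41403747e-01,  3.70823969e-03,  1.33525571e+00,
        1.07367647e-05,  1.57084416e+00]), 'joint_vel': array([ 0.00214918, -0.00076752, -0.0017338 ,  0.00087928, -0.00069241,
        0.00123766]), 'tau': array([-1.27563540e-03, -3.72319508e+01,  2.52406669e+01,  1.70380605e-02,
       -9.52630171e-05, -9.24559544e-06]), 'eef_pos': array([ 0.17487652, -0.4677526 ,  0.24741148]), 'tool_rot': array([ 9.84046434e-01,  1.77908559e-01, -1.86454917e-04, -1.06120320e-03]), 'ft_force': array([ 0.58300054, -0.45081454, -0.53595061]), 'ft_torque': array([ 0.04743723, -0.00065583,  0.00587411]), 'grasp_force': 0.0, 'grip_width': 0.08560702216642693}
scene {'camera_matrix': array([[399.7960101 ,   0.        , 256.0858536 ],
       [  0.        , 399.7960101 , 187.46487892],
       [  0.        ,   0.        ,   1.        ]]), 'k1': -0.10136098611496801, 'eye': array([0.93412214, 0.39277884, 1.03522636]), 'rotation': array([ 0.35604145,  0.89297158, -0.25827096, -0.09556336])}
top {'camera_matrix': array([[351.50484673,   0.        , 255.86172592],
       [  0.        , 351.50484673, 194.28517454],
       [  0.        ,   0.        ,   1.        ]]), 'k1': 0.021089533836510542, 'eye': array([ 0.43918963, -0.06291095,  1.21070865]), 'rotation': array([-0.7055969 ,  0.70708409, -0.02248611,  0.04073673])}
```

```bash
sed -i 's/np.array(c\["rotation"\])/Rotation.from_quat(c["rotation"]).as_matrix()/; 1a from scipy.spatial.transform import Rotation' h.py; head -3 h.py
```

```text
import numpy as np, cv2
from scipy.spatial.transform import Rotation
from workcell import get_obs, imaging, order
```

View pics/top0.png

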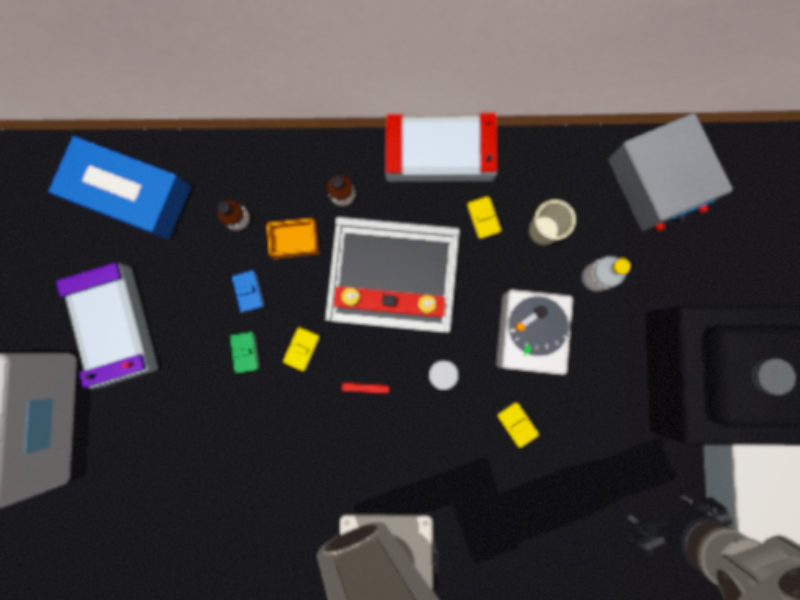

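View pics/scene0.png

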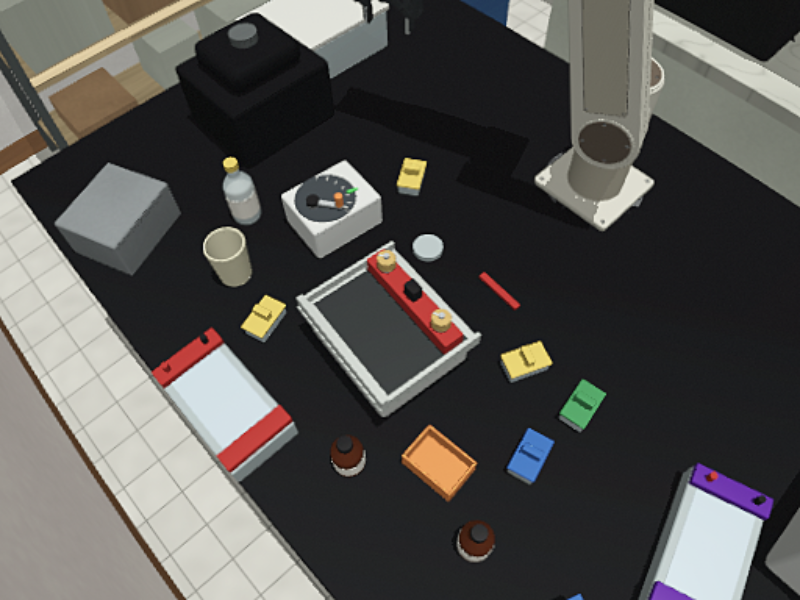

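The top view (up is +x, left is +y) shows blue at (247,291), green at (244,352), and the target yellow, which is the leftmost, at (301,349). Decoy yellows are at (484,217) and (518,425). There is no purple box. The shaker is at (395,275), the console at (537,330) and the green tab at (527,350).

```bash
cat >> h.py <<'E'
HS={"blue":((100,110,60),(125,255,255)),"yellow":((22,140,90),(34,255,255)),"green":((50,90,60),(85,255,255)),"red":((0,150,80),(6,255,255)),"orange":((7,150,120),(18,255,255))}
def mask(p,c): return cv2.inRange(cv2.cvtColor(p,cv2.COLOR_BGR2HSV),*HS[c])
def blobs(p,c,amin=15):
    m=mask(p,c); n,l,s,ce=cv2.connectedComponentsWithStats(m)
    return [(s[i,4],ce[i],l==i) for i in range(1,n) if s[i,4]>=amin]
def rect(xy):
    (c,s,a)=cv2.minAreaRect((xy[:,:2]*1000).astype(np.float32)); 
    if s[0]<s[1]: s=(s[1],s[0]); a+=90
    return np.round(c,1),np.round(s,1),round((a+90)%180-90,1)
def boxes(n,p,d,c):
    out=[]
    for A,ce,m in blobs(p,c,60):
        v,u=np.nonzero(m); P=depthpts(n,np.c_[u,v],d)
        k=P[:,2]; 
        Z=plane(n,np.c_[u,v],.03); ok=abs(k-np.median(k))<.008
        fin=P[k>.043]
        out.append((A,ce.round(1),"zmed",round(float(np.median(k)),4),"rect@.03",rect(Z[ok]),"fin",len(fin),fin.mean(0).round(4) if len(fin) else None,"depthrect",rect(P[ok])))
    return out
E
python3 - <<'E'
from h import *
for n in("top","scene"):
    p=cv2.imread(f"{n}_raw.png"); d=np.load(f"{n}.npy")
    for c in("blue","yellow","green"):
        for o in boxes(n,p,d,c): print(n,c,*o)
    for c in ("red","orange"):
        for A,ce,m in blobs(p,c):
            v,u=np.nonzero(m); P=depthpts(n,np.c_[u,v],d); print(n,c,A,ce.round(1),np.median(P,0).round(4),rect(P))
E
```

```text
top blue 3004 [ 76.7 119.5] zmed 0.0791 rect@.03 (array([814. , 604.1]), array([258.3, 138.9]), 69.2) fin 2561 [0.7936 0.5648 0.0839] depthrect (array([799.2, 577.9]), array([245.4, 133.1]), 69.0)
top blue 427 [157.8 185.8] zmed 0.0295 rect@.03 (array([574. , 301.1]), array([80. , 47.8]), 15.2) fin 49 [0.5684 0.286  0.097 ] depthrect (array([574.2, 301.7]), array([79.8, 47.8]), 16.2)
top yellow 418 [309.4 138.6] zmed 0.0295 rect@.03 (array([ 733.6, -213.5]), array([78.6, 48.2]), 18.3) fin 45 [ 0.7266 -0.2095  0.0753] depthrect (array([ 733.8, -213.8]), array([80.3, 48.6]), 18.1)
top yellow 90 [398.1 169.9] zmed 0.1589 rect@.03 (array([ 625.2, -506.7]), array([30. , 27.1]), 89.6) fin 74 [ 0.6042 -0.4584  0.1586] depthrect (array([ 604.8, -458.7]), array([25.8, 24.2]), -87.3)
top yellow 424 [192.3 223. ] zmed 0.0292 rect@.03 (array([448.2, 182.6]), array([79.5, 47.9]), -23.5) fin 44 [0.4479 0.177  0.0759] depthrect (array([448.1, 182.9]), array([79.8, 48.3]), -23.9)
top yellow 446 [331.1 271.4] zmed 0.0297 rect@.03 (array([ 289.7, -279.4]), array([81.4, 49.7]), 34.9) fin 52 [ 0.2896 -0
[... 1707 characters left out ...]
1247] (array([680.2, 173.3]), array([655.6, 143.8]), 53.2)
scene red 154 [319.3 185.5] [0.3635 0.0464 0.0114] (array([618.7, 224.2]), array([710.4,  83.9]), 34.9)
scene red 613 [119.2 228.5] [ 0.8913 -0.2158  0.0691] (array([ 881.9, -187.4]), array([1156.9,  139.1]), -88.4)
scene red 696 [162.7 280.1] [ 0.8894 -0.017   0.0692] (array([887.8, -18.9]), array([130. ,  36.2]), 1.0)
scene red 19 [455.6 304.7] [0.4186 0.5308 0.0875] (array([672. , 460.4]), array([541.4,   9.5]), -15.5)
scene orange 41 [216.3 127.4] [ 0.4937 -0.2667  0.1239] (array([707.4,  59.7]), array([805.7,  13.5]), 56.7)
scene orange 802 [278.4 293.2] [0.6862 0.1892 0.0107] (array([797.9, 256.4]), array([365.9, 121.6]), 26.7)
```

Run:
```python
from h import *
p=cv2.imread("top_raw.png"); 
cv2.imwrite("pics/topc.png",cv2.resize(p[130:280,140:390],(800,480),interpolation=cv2.INTER_CUBIC))
```

```text
(no output)
```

View pics/topc.png

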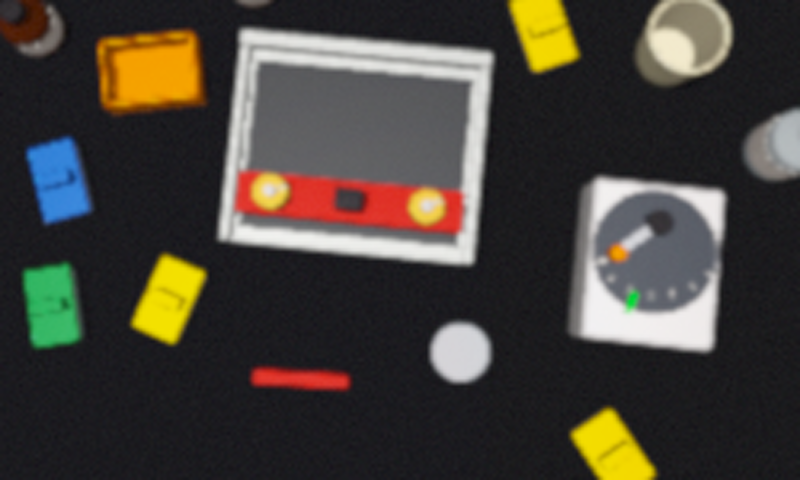

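The crop confirms all boxes are upright with their fins up. The shaker is turned about -5°. The lever's orange knob is at (618,252) and the green tab at (632,300), both in crop pixels. Next I measure the platform, console and lever.

```bash
cat >> h.py <<'E'
def plat(p,d,n="top"):
    v,u=np.mgrid[0:384,0:512]; uv=np.c_[u.ravel(),v.ravel()]
    P=depthpts(n,uv,d); H=cv2.cvtColor(p,cv2.COLOR_BGR2HSV).reshape(-1,3)
    roi=(P[:,0]>.46)&(P[:,0]<.76)&(abs(P[:,1]+.01)<.17)
    return uv,P,H,roi
E
cat > m2.py <<'E'
from h import *
n="top"; p=cv2.imread("top_raw.png"); d=np.load("top.npy")
uv,P,H,roi=plat(p,d)
w=roi&(H[:,1]<60)&(H[:,2]>130)&(P[:,2]>.07)
print("white",rect(P[w]),"z",np.percentile(P[w,2],[5,25,50,75,95]).round(4))
for zl,zh in((.104,.112),(.113,.120)):
    k=w&(P[:,2]>zl)&(P[:,2]<zh); print(zl,k.sum(),rect(P[k]))
g=roi&(abs(P[:,2]-.09)<.004)&(H[:,2]<130); print("grey",g.sum(),rect(plane(n,uv[g],.09)))
m=mask(p,"red").ravel()>0
b=roi&m&(abs(P[:,2]-.124)<.004); print("bar",rect(plane(n,uv[b],.124)))
y=roi&(H[:,0]>8)&(H[:,0]<35)&(H[:,1]>60)&(P[:,2]>.135)
print("nuts z",np.percentile(P[y,2],[10,50,90]))
for s in(1,-1):
    k=y&(s*(P[:,1]+.01)>0); print(s,k.sum(),P[k].mean(0).round(4),rect(P[k]))
k=roi&(P[:,2]>.145)&(H[:,2]<80); print("grip",k.sum(),P[k].mean(0).round(4))
v,u=np.nonzero(mask(p,"orange")); c=(u>310)&(u<350)&(v>190)&(v<230)
print("knob px",c.sum(),u[c].mean(),v[c].mean(),plane(n,[[u[c].mean(),v[c].mean()]],.125),depthpts(n,np.c_[u[c],v[c]],d)[:,2].round(3))
for A,ce,m in blobs(p,"green",5): print("green",A,ce,plane(n,[ce],.089))
C=(P[:,0]>.35)&(P[:,0]<.58)&(P[:,1]<-.17)&(P[:,1]>-.40)&(P[:,2]>.075); print("console",rect(P[C&(P[:,2]<.095)]),(C&(P[:,2]>.1)).sum(),P[C&(P[:,2]>.1)].round(3)[:40:3])
dk=C&(H[:,2]<60); print("dark",dk.sum(),P[dk].mean(0))
E
python3 m2.py
```

```text
white (array([598.2, -17.2]), array([248.2, 207.5]), 84.3) z [0.0868 0.0898 0.0926 0.1088 0.1174]
0.104 330 (array([598.3, -17.4]), array([248.4, 204.9]), 84.6)
0.113 278 (array([616. , -22.5]), array([245.4, 179.9]), 86.8)
grey 2227 (array([594.8, -17.7]), array([214.5, 164.2]), 84.4)
bar (array([541.6, -12.1]), array([217. ,  39.9]), 84.2)
nuts z [0.14682449 0.15083505 0.15377919]
1 87 [0.5483 0.0619 0.1498] (array([548. ,  61.7]), array([30.3, 30. ]), -0.8)
-1 86 [ 0.5335 -0.0863  0.1509] (array([534.5, -86.9]), array([32.4, 30. ]), -46.1)
grip 33 [ 0.5411 -0.0149  0.153 ]
knob px 11 332.54545454545456 209.0909090909091 [[ 0.49020427 -0.27035263  0.125     ]] [0.128 0.127 0.124 0.128 0.126 0.129 0.128 0.125 0.086 0.127 0.127]
green 410 [155.55609756 225.12926829] [[0.44186541 0.28696724 0.089     ]]
green 19 [337.31578947 223.26315789] [[ 0.44710037 -0.29125387  0.089     ]]
console (array([ 482.3, -312.8]), array([159.5, 132.9]), -6.3) 70 [[ 0.533 -0.312  0.1  ]
 [ 0.529 -0.308  0.103]
 [ 0.529 -0.32   0.105]
 [ 0.526 -0.314  0.103]
 [ 0.526 -0.33   0.101]
 [ 0.523 -0.317  0.104]
 [ 0.523 -0.326  0.103]
 [ 0.52  -0.311  0.101]
 [ 0.52  -0.323  0.103]
 [ 0.517 -0.308  0.102]
 [ 0.517 -0.326  0.102]
 [ 0.513 -0.311  0.102]
 [ 0.513 -0.323  0.102]
 [ 0.51  -0.313  0.105]]
dark 25 [ 0.52294876 -0.31648941  0.10126413]
```

apply_moves:
  targets:
    - [[0.4,0.97,0,2.7,0],[0.4,0.97,0,2.7,0],[0.4,0.97,0,2.7,0],[0.4,0.97,0,2.7,0],[0.4,0.97,0,2.7,0],[0.4,0.97,0,2.7,0],[0.4,0.97,0,2.7,0],[0.4,0.97,0,2.7,0]]

```text
clock: 0.77
eef_pos: [0.3021, -0.1582, 0.2482]
tool_rot: [0.933, 0.36, 0.0, -0.0]
ft_force: [1.7, 0.1, 0.1]
grip_width: 0.0426
grasp_force: 0.0
```

apply_moves:
  targets:
    - [[0.4,0.97,0,2.7,0],[0.4,0.97,0,2.7,0],[0.4,0.97,0,2.7,0],[0.4,0.97,0,2.7,0],[0.4,0.97,0,2.7,0],[0.4,0.97,0,2.7,0],[0.4,0.97,0,2.7,0],[0.4,0.97,0,2.7,0]]

```text
clock: 1.43
eef_pos: [0.4292, 0.1502, 0.248]
tool_rot: [0.849, 0.529, -0.0, 0.0]
ft_force: [1.6, -1.3, 0.3]
grip_width: 0.0428
grasp_force: 0.0
```

apply_moves:
  targets:
    - [[0.4,0.72,0,2.7,0],[0,0,0,0,0],[0,0,0,0,0]]

```text
clock: 1.68
eef_pos: [0.4451, 0.178, 0.2472]
tool_rot: [0.836, 0.549, -0.001, -0.0]
ft_force: [-1.1, -0.2, -0.1]
grip_width: 0.0429
grasp_force: 0.0
```

apply_moves:
  targets:
    - [[0.08,0.11,-0.8,0,0],[0,0,-0.9,0,0],[0,0,-0.9,0,0],[0,0,-0.9,0,0],[0,0,-0.7,0,0],[0,0,-0.4,0,0],[0,0,-0.2,0,0],[0,0,0,0,0]]

```text
clock: 2.35
eef_pos: [0.4466, 0.1793, 0.0548]
tool_rot: [0.837, 0.547, -0.002, -0.0]
ft_force: [0.8, 0.6, 0.4]
grip_width: 0.0425
grasp_force: 0.0
```

Run:
```python
from h import *
p,d=cam("scene"); cv2.imwrite("pics/s1.png",cv2.resize(p[180:270,290:410],(800,600),interpolation=cv2.INTER_CUBIC)); o=get_obs(); print(o["eef_pos"],o["ft_force"])
```

```text
[0.44782649 0.18003165 0.05618952] [-0.59168299  0.32814677 -0.13460068]
```

View pics/s1.png

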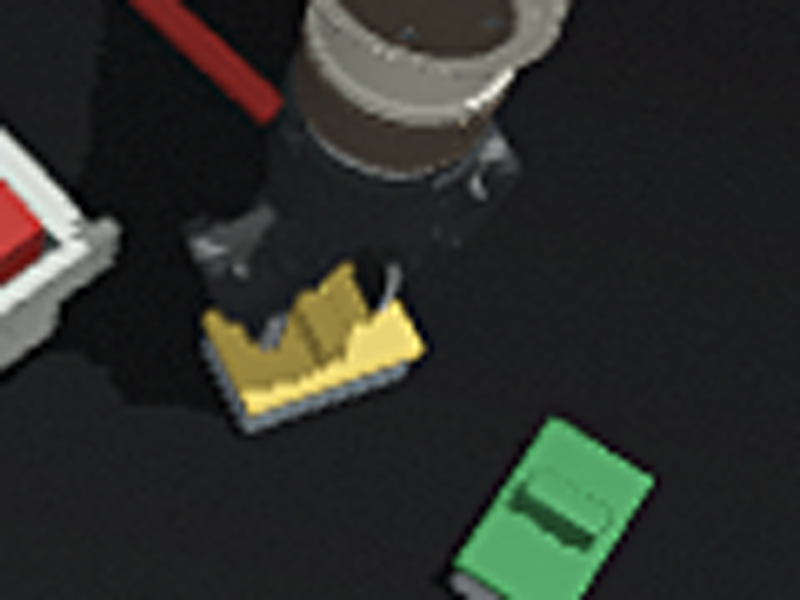

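The fingers straddle the yellow fin (320,330 in the crop) correctly. I'll lower a little and close.

apply_moves:
  targets:
    - [[0,0.05,-0.12,0,0],[0,0,0,0,0],[0,0,0,0,-1],[0,0,0,0,-1],[0,0,0,0,-1],[0,0,0,0,-1],[0,0,0,0,-1]]

```text
clock: 2.98
eef_pos: [0.4492, 0.1836, 0.0526]
tool_rot: [0.837, 0.548, 0.001, 0.0]
ft_force: [-0.9, -0.5, 6.6]
grip_width: 0.0124
grasp_force: 60.9
```

apply_moves:
  targets:
    - [[0,0,0.3,0,-1],[0,0,0.6,0,-1],[0,0,0.9,0,-1],[0,0,0.9,0,-1],[0,0,0.9,0,-1],[0,0,0.9,0,-1],[0,0,0,0,-1]]

```text
clock: 3.57
eef_pos: [0.452, 0.1846, 0.239]
tool_rot: [0.837, 0.548, 0.007, 0.001]
ft_force: [2.0, 1.3, -0.5]
grip_width: 0.0122
grasp_force: 60.1
```

apply_moves:
  targets:
    - [[0.67,-0.91,0,2.5,-1],[0.67,-0.91,0,2.5,-1],[0.67,-0.91,0,2.5,-1],[0.67,-0.91,0,2.5,-1],[0.67,-0.91,0,2.5,-1],[0.67,-0.91,0,2.5,-1],[0.67,-0.91,0,2.7,-1],[0,0,0,0,-1]]

```text
clock: 4.23
eef_pos: [0.6244, -0.0584, 0.2284]
tool_rot: [0.745, 0.668, -0.001, 0.001]
ft_force: [-0.5, 0.8, -2.3]
grip_width: 0.0125
grasp_force: 60.0
```

apply_moves:
  targets:
    - [[0,0,0,0,-1],[0,0,-0.5,0,-1],[0,0,-0.5,0,-1],[0,0,-0.3,0,-1],[0,0,0,0,-1]]

```text
clock: 4.65
eef_pos: [0.6182, -0.0501, 0.1757]
tool_rot: [0.742, 0.67, -0.003, -0.003]
ft_force: [-0.1, 0.2, -2.1]
grip_width: 0.0122
grasp_force: 60.0
```

```bash
cat > look.py <<'E'
import sys
from h import *
o=get_obs(); q=o["tool_rot"]; print("clock",o["clock"],"tcp",o["eef_pos"].round(4),"psi",round(np.degrees(2*np.arctan2(q[1],q[0]))-90,1),"j6",round(np.degrees(o["joint_pos"][5])),"F",o["ft_force"].round(1),"T",o["ft_torque"].round(3),"w",o["grip_width"].round(4),o["grasp_force"].round(1))
for n in sys.argv[1:]:
    if n.startswith("pics"): continue
    p,d=cam(n); cv2.imwrite(n+"_raw.png",p); np.save(n+".npy",d)
E
python3 look.py scene
python3 - <<'E'
from h import *
p=cv2.imread("scene_raw.png"); cv2.imwrite("pics/s2.png",cv2.resize(p[130:290,150:390],(800,534),interpolation=cv2.INTER_CUBIC))
E
```

```text
Traceback (most recent call last):
  File "look.py", line 3, in <module>
    o=get_obs(); q=o["tool_rot"]; print("clock",o["clock"],"tcp",o["eef_pos"].round(4),"psi",round(np.degrees(2*np.arctan2(q[1],q[0]))-90,1),"j6",round(np.degrees(o["joint_pos"][5])),"F",o["ft_force"].round(1),"T",o["ft_torque"].round(3),"w",o["grip_width"].round(4),o["grasp_force"].round(1))
                                                                                                                                                                                                                                                  ^^^^^^^^^^^^^^^^^^^^^
AttributeError: 'float' object has no attribute 'round'
```

View pics/s2.png

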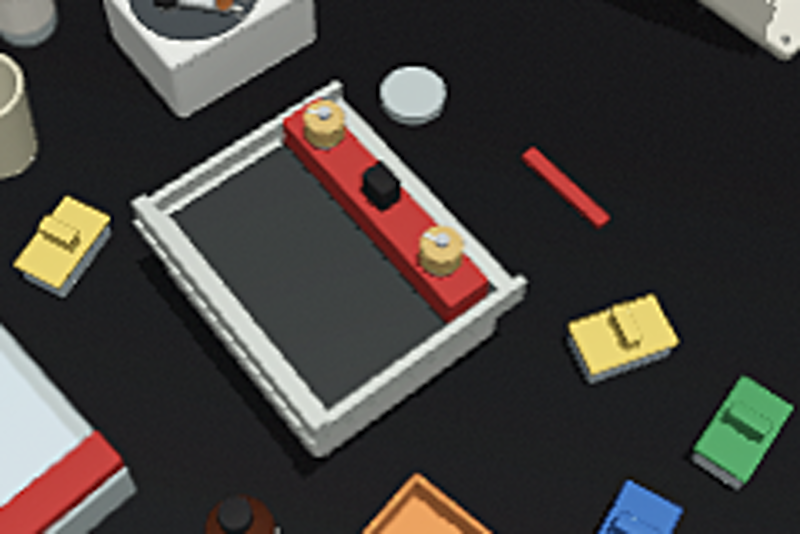

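```bash
sed -i 's/o\["grip_width"\].round(4),o\["grasp_force"\].round(1)/round(o["grip_width"],4),round(o["grasp_force"],1)/' look.py
```

apply_moves:
  targets:
    - [[0.25,-0.28,0,0,-1],[0.24,-0.27,0,0,-1],[0,0,0,0,-1],[0,0,0,0,-1],[0,0,0,0,-1]]

```text
clock: 5.07
eef_pos: [0.6405, -0.0727, 0.1801]
tool_rot: [0.742, 0.67, 0.0, -0.0]
ft_force: [0.4, 0.4, -1.3]
grip_width: 0.0125
grasp_force: 60.0
```

```bash
python3 look.py scene
python3 - <<'E'
from h import *
p=cv2.imread("scene_raw.png"); cv2.imwrite("pics/s3.png",cv2.resize(p[130:290,150:390],(800,534),interpolation=cv2.INTER_CUBIC))
E
```

```text
clock 5.0667 tcp [ 0.6405 -0.0727  0.1801] psi -5.9 j6 89 F [ 0.4  0.4 -1.3] T [-0.021  0.045 -0.003] w 0.0125 60.0
```

View pics/s3.png

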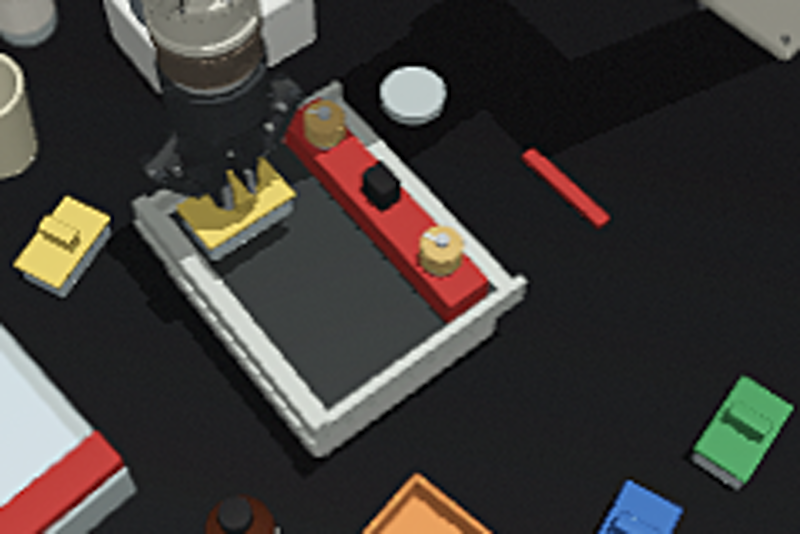

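The yellow box hangs straight at (235,215), inside the tray and aligned with it. I'll lower it.

apply_moves:
  targets:
    - [[-0.05,0,-0.3,0,-1],[0,0,-0.3,0,-1],[0,0,-0.2,0,-1],[0,0,0,0,-1],[0,0,0,0,-1],[0,0,0,0,-1]]

```text
clock: 5.62
eef_pos: [0.6393, -0.0735, 0.1482]
tool_rot: [0.742, 0.67, 0.0, 0.0]
ft_force: [-0.0, 0.7, -1.2]
grip_width: 0.0124
grasp_force: 60.1
```

apply_moves:
  targets:
    - [[0,0,-0.05,0,-1],[0,0,0,0,-1],[0,0,0,0,-1]]

```text
clock: 5.87
eef_pos: [0.6392, -0.0737, 0.1459]
tool_rot: [0.743, 0.67, 0.0, 0.0]
ft_force: [-0.1, -0.2, -1.6]
grip_width: 0.0126
grasp_force: 60.1
```

apply_moves:
  targets:
    - [[0,0,-0.05,0,-1],[0,0,0,0,-1],[0,0,0,0,-1]]

```text
clock: 6.12
eef_pos: [0.6389, -0.0737, 0.1433]
tool_rot: [0.743, 0.67, -0.0, -0.0]
ft_force: [-0.2, -0.5, -1.0]
grip_width: 0.0124
grasp_force: 60.1
```

apply_moves:
  targets:
    - [[0,0,-0.03,0,-1],[0,0,0,0,-1],[0,0,0,0,-1]]

```text
clock: 6.37
eef_pos: [0.6391, -0.0738, 0.1426]
tool_rot: [0.743, 0.67, 0.0, 0.0]
ft_force: [-0.5, 0.4, 0.8]
grip_width: 0.0128
grasp_force: 60.2
```

apply_moves:
  targets:
    - [[0,0,-0.02,0,-1],[0,0,0,0,-1],[0,0,0,0,-1]]

```text
clock: 6.62
eef_pos: [0.6391, -0.0738, 0.1426]
tool_rot: [0.743, 0.67, 0.0, 0.0]
ft_force: [-2.3, 0.1, 5.4]
grip_width: 0.0123
grasp_force: 60.9
```

apply_moves:
  targets:
    - [[0,0,0,0,0],[0,0,0,0,0],[0,0,0,0,0],[0,0,0.2,0,0],[0,0,0.4,0,0],[0,0,0.7,0,0],[0,0,0.7,0,0],[0,0,0.3,0,0]]

```text
clock: 7.28
eef_pos: [0.6405, -0.0738, 0.2382]
tool_rot: [0.743, 0.67, 0.002, 0.002]
ft_force: [-0.1, 0.0, 0.9]
grip_width: 0.0427
grasp_force: 0.0
```

apply_moves:
  targets:
    - [[-0.12,0.72,0,1.6,0],[-0.12,0.72,0,1.6,0],[-0.12,0.72,0,1.6,0],[-0.12,0.72,0,1.6,0],[-0.12,0.72,0,1.6,0],[-0.12,0.72,0,1.6,0],[-0.12,0.72,0,1.6,0]]

```text
clock: 7.87
eef_pos: [0.6051, 0.1293, 0.2341]
tool_rot: [0.673, 0.739, 0.0, 0.0]
ft_force: [0.9, -1.0, -0.4]
grip_width: 0.043
grasp_force: 0.0
```

```bash
sed -i 's/"yellow":((22,140,90)/"yellow":((20,100,90)/' h.py
cat >> look.py <<'E'
    for c in("blue","yellow","green"):
        for o in boxes(n,p,d,c):
            if 200<o[0]<900: print(n,c,*o[:6])
E
python3 look.py scene top
```

```text
clock 7.8667 tcp [0.6051 0.1293 0.2341] psi 5.4 j6 97 F [ 0.9 -1.  -0.4] T [ 0.038 -0.015  0.03 ] w 0.043 0.0
scene blue 597 [339.3 290.7] zmed 0.0316 rect@.03 (array([573.1, 301.9]), array([81. , 47.1]), 15.5)
scene yellow 505 [221.4 196.4] zmed 0.1218 rect@.03 (array([ 608. , -119.8]), array([88.7, 53.5]), -6.0)
scene yellow 414 [168.1 202. ] zmed 0.0321 rect@.03 (array([ 733.4, -214.3]), array([80.5, 49.3]), 17.6)
scene green 515 [372.7 258. ] zmed 0.0325 rect@.03 (array([439.7, 306. ]), array([81.5, 49.1]), 9.1)
top yellow 409 [309.4 138.7] zmed 0.0296 rect@.03 (array([ 733.6, -213.5]), array([78.6, 48.2]), 18.3)
top yellow 448 [268.8 162.4] zmed 0.1196 rect@.03 (array([654.6, -75.1]), array([86.5, 51.4]), -6.0)
top yellow 440 [331.2 271.6] zmed 0.03 rect@.03 (array([ 289.7, -279.4]), array([81.4, 49.7]), 34.9)
```

apply_moves:
  targets:
    - [[-0.13,0.72,0,1.6,0],[-0.13,0.72,0,1.6,0],[-0.13,0.72,0,1.6,0],[-0.13,0.72,0,1.6,0],[-0.13,0.71,0,1.7,0],[-0.13,0.71,0,1.7,0],[0,0,0,0,0],[0,0,0,0,0]]

```text
clock: 8.63
eef_pos: [0.574, 0.3009, 0.2334]
tool_rot: [0.607, 0.794, -0.0, 0.0]
ft_force: [0.7, -1.1, 0.7]
grip_width: 0.0424
grasp_force: 0.0
```

```bash
python3 look.py
```

```text
clock 8.6333 tcp [0.574  0.3009 0.2334] psi 15.2 j6 102 F [ 0.7 -1.1  0.7] T [ 0.003  0.029 -0.011] w 0.0424 0.0
```

apply_moves:
  targets:
    - [[0,0,-0.7,0,0],[0,0,-0.8,0,0],[0,0,-0.8,0,0],[0,0,-0.8,0,0],[0,0,-0.7,0,0],[0,0,-0.4,0,0],[0,0,-0.2,0,0],[0,0,0,0,0]]

```text
clock: 9.3
eef_pos: [0.5734, 0.2976, 0.0553]
tool_rot: [0.609, 0.793, -0.002, -0.001]
ft_force: [-0.6, 0.1, -0.1]
grip_width: 0.0428
grasp_force: 0.0
```

apply_moves:
  targets:
    - [[0,0,0,0,0],[0,0,0,0,-1],[0,0,0,0,-1],[0,0,0,0,-1],[0,0,0,0,-1],[0,0,0,0,-1]]

```text
clock: 9.8
eef_pos: [0.5755, 0.3004, 0.0598]
tool_rot: [0.608, 0.794, 0.002, 0.001]
ft_force: [0.5, -0.8, 6.2]
grip_width: 0.0115
grasp_force: 61.1
```

apply_moves:
  targets:
    - [[0,0,0.3,0,-1],[0,0,0.6,0,-1],[0,0,0.8,0,-1],[0,0,0.8,0,-1],[0,0,0.8,0,-1],[0,0,0.8,0,-1],[0,0,0.3,0,-1],[0,0,0,0,-1]]

```text
clock: 10.47
eef_pos: [0.5758, 0.301, 0.2391]
tool_rot: [0.608, 0.794, 0.004, 0.002]
ft_force: [1.0, 0.3, -1.8]
grip_width: 0.0118
grasp_force: 60.2
```

```bash
python3 look.py scene top
```

```text
clock 10.4667 tcp [0.5758 0.301  0.2391] psi 15.1 j6 102 F [ 1.   0.3 -1.8] T [ 0.012 -0.024 -0.015] w 0.0118 60.2
scene blue 254 [314.   5.] zmed -0.471 rect@.03 (array([-310.5, -571.2]), array([90.1, 16.6]), -0.6)
scene blue 426 [351.4 271.5] zmed 0.211 rect@.03 (array([497., 283.]), array([97.1, 57.2]), 15.1)
scene yellow 282 [263.1 110.6] zmed 0.0332 rect@.03 (array([ 285.5, -279.2]), array([84. , 48.3]), 33.6)
scene yellow 504 [221.4 196.4] zmed 0.1219 rect@.03 (array([ 608. , -119.8]), array([88.7, 53.5]), -6.0)
scene yellow 412 [168.1 202. ] zmed 0.0319 rect@.03 (array([ 733.4, -214.3]), array([80.5, 49.3]), 17.6)
scene green 274 [375.6 261.3] zmed 0.0326 rect@.03 (array([438.1, 315.8]), array([81.6, 29.4]), 8.1)
top blue 302 [142.5 179.2] zmed 0.2062 rect@.03 (array([598.8, 359.6]), array([94. , 47.4]), 14.0)
top yellow 410 [309.4 138.7] zmed 0.0295 rect@.03 (array([ 733.6, -213.5]), array([78.6, 48.2]), 18.3)
top yellow 447 [268.8 162.4] zmed 0.1197 rect@.03 (array([654.6, -75.1]), array([86.5, 51.4]), -6.0)
top yellow 441 [331.2 271.6] zmed 0.0299 rect@.03 (array([ 289.7, -279.4]), array([81.4, 49.7]), 34.9)
top green 409 [155.6 225.2] zmed 0.0297 rect@.03 (array([441.4, 305.4]), array([79.3, 48.1]), 9.5)
```

apply_moves:
  targets:
    - [[0.14,-0.67,0,-1.74,-1],[0.14,-0.67,0,-1.74,-1],[0.14,-0.67,0,-1.74,-1],[0.14,-0.67,0,-1.74,-1],[0.14,-0.67,0,-1.74,-1],[0.14,-0.67,0,-1.74,-1],[0.14,-0.67,0,-1.74,-1],[0.14,-0.67,0,-1.74,-1]]

```text
clock: 11.23
eef_pos: [0.6175, 0.0841, 0.2304]
tool_rot: [0.7, 0.714, -0.002, -0.002]
ft_force: [0.5, -0.2, -2.1]
grip_width: 0.0116
grasp_force: 60.1
```

apply_moves:
  targets:
    - [[0.14,-0.67,0,-1.74,-1],[0.14,-0.67,0,-1.74,-1],[0.14,-0.67,0,-1.74,-1],[0.14,-0.67,0,-1.74,-1],[0,0,0,0,-1],[0,0,0,0,-1],[0,0,0,0,-1]]

```text
clock: 11.82
eef_pos: [0.6403, -0.0215, 0.2312]
tool_rot: [0.742, 0.67, -0.001, -0.002]
ft_force: [0.5, 0.5, -2.1]
grip_width: 0.0117
grasp_force: 60.1
```

```bash
python3 look.py
```

```text
clock 11.8167 tcp [ 0.6403 -0.0215  0.2312] psi -5.8 j6 94 F [ 0.5  0.5 -2.1] T [ 0.     0.003 -0.01 ] w 0.0117 60.1
```

apply_moves:
  targets:
    - [[0.05,0,-0.4,0,-1],[0,0,-0.5,0,-1],[0,0,-0.5,0,-1],[0,0,-0.3,0,-1],[0,0,-0.2,0,-1],[0,0,0,0,-1],[0,0,0,0,-1],[0,0,0,0,-1]]

```text
clock: 12.48
eef_pos: [0.644, -0.0211, 0.1585]
tool_rot: [0.742, 0.671, 0.001, 0.001]
ft_force: [0.3, -0.3, -1.8]
grip_width: 0.0117
grasp_force: 60.1
```

apply_moves:
  targets:
    - [[0,0,-0.05,0,-1],[0,0,0,0,-1],[0,0,0,0,-1]]

```text
clock: 12.73
eef_pos: [0.6437, -0.0217, 0.1562]
tool_rot: [0.742, 0.671, 0.0, 0.0]
ft_force: [0.7, -0.6, -1.3]
grip_width: 0.0116
grasp_force: 60.1
```

apply_moves:
  targets:
    - [[0,0,-0.04,0,-1],[0,0,0,0,-1],[0,0,0,0,-1]]

```text
clock: 12.98
eef_pos: [0.6433, -0.0218, 0.1539]
tool_rot: [0.742, 0.671, -0.0, -0.0]
ft_force: [-0.0, -0.4, -2.2]
grip_width: 0.0119
grasp_force: 60.1
```

apply_moves:
  targets:
    - [[0,0,-0.06,0,-1],[0,0,0,0,-1],[0,0,0,0,-1]]

```text
clock: 13.23
eef_pos: [0.6432, -0.0217, 0.1512]
tool_rot: [0.742, 0.671, -0.0, -0.0]
ft_force: [1.0, -0.5, -1.9]
grip_width: 0.0117
grasp_force: 60.1
```

apply_moves:
  targets:
    - [[0,0,-0.04,0,-1],[0,0,0,0,-1],[0,0,0,0,-1]]

```text
clock: 13.48
eef_pos: [0.6435, -0.0217, 0.1499]
tool_rot: [0.742, 0.671, 0.0, 0.0]
ft_force: [0.4, -0.4, -1.5]
grip_width: 0.0116
grasp_force: 60.2
```

apply_moves:
  targets:
    - [[0,0,-0.03,0,-1],[0,0,0,0,-1],[0,0,0,0,-1]]

```text
clock: 13.73
eef_pos: [0.6434, -0.0217, 0.1498]
tool_rot: [0.742, 0.671, 0.0, 0.0]
ft_force: [-2.7, -0.6, 4.2]
grip_width: 0.0119
grasp_force: 60.9
```

apply_moves:
  targets:
    - [[0,0,0,0,0],[0,0,0,0,0],[0,0,0,0,0],[0,0,0.2,0,0],[0,0,0.4,0,0],[0,0,0.6,0,0],[0,0,0.6,0,0],[0,0,0.3,0,0]]

```text
clock: 14.4
eef_pos: [0.6446, -0.0217, 0.2365]
tool_rot: [0.742, 0.671, 0.002, 0.002]
ft_force: [-0.0, 0.0, 0.1]
grip_width: 0.0425
grasp_force: 0.0
```

apply_moves:
  targets:
    - [[-0.42,0.68,0,1.26,0],[-0.42,0.68,0,1.26,0],[-0.42,0.68,0,1.26,0],[-0.42,0.68,0,1.26,0],[-0.42,0.68,0,1.26,0],[-0.42,0.68,0,1.26,0],[-0.42,0.68,0,1.26,0],[0,0,0,0,0]]

```text
clock: 15.07
eef_pos: [0.5231, 0.173, 0.2335]
tool_rot: [0.686, 0.728, 0.0, -0.001]
ft_force: [-0.3, -0.2, -0.2]
grip_width: 0.0429
grasp_force: 0.0
```

```bash
python3 look.py scene top
```

```text
clock 15.0667 tcp [0.5231 0.173  0.2335] psi 3.4 j6 105 F [-0.3 -0.2 -0.2] T [-0.028 -0.02   0.035] w 0.0429 0.0
scene blue 254 [314.   5.] zmed -0.4717 rect@.03 (array([-309.6, -567.4]), array([91.7, 18.1]), 1.7)
scene blue 523 [233.8 210.8] zmed 0.1219 rect@.03 (array([613.1, -59.2]), array([88.3, 52.9]), -5.3)
scene yellow 282 [263.1 110.6] zmed 0.0332 rect@.03 (array([ 285.5, -279.2]), array([84. , 48.3]), 33.6)
scene yellow 504 [221.4 196.4] zmed 0.122 rect@.03 (array([ 608. , -119.8]), array([88.7, 53.5]), -6.0)
scene yellow 412 [168.1 202. ] zmed 0.032 rect@.03 (array([ 733.4, -214.3]), array([80.5, 49.3]), 17.6)
scene green 515 [372.7 258. ] zmed 0.0325 rect@.03 (array([439.7, 306. ]), array([81.5, 49.1]), 9.1)
top blue 416 [251.3 161.1] zmed 0.1199 rect@.03 (array([659.4, -15.7]), array([86.6, 51.6]), -5.6)
top yellow 409 [309.4 138.7] zmed 0.0295 rect@.03 (array([ 733.6, -213.5]), array([78.6, 48.2]), 18.3)
top yellow 447 [268.8 162.4] zmed 0.1197 rect@.03 (array([654.6, -75.1]), array([86.5, 51.4]), -6.0)
top yellow 442 [331.2 271.5] zmed 0.0298 rect@.03 (array([ 289.7, -279.4]), array([81.4, 49.7]), 34.9)
```

Blue and yellow are well placed and green is still at (0.4405, 0.3057). Delta (-82.6, 132.7 mm), turn 5.9.

apply_moves:
  targets:
    - [[-0.42,0.66,0,1.2,0],[-0.42,0.66,0,1.2,0],[-0.42,0.66,0,1.2,0],[-0.41,0.67,0,1.2,0],[-0.4,0.67,0,1.1,0],[0,0,0,0,0],[0,0,0,0,0],[0,0,0,0,0]]

```text
clock: 15.83
eef_pos: [0.4439, 0.3007, 0.2328]
tool_rot: [0.65, 0.76, -0.0, 0.0]
ft_force: [-0.1, -0.1, 0.1]
grip_width: 0.043
grasp_force: 0.0
```

apply_moves:
  targets:
    - [[0,0,-0.7,0,0],[0,0,-0.8,0,0],[0,0,-0.8,0,0],[0,0,-0.8,0,0],[0,0,-0.7,0,0],[0,0,-0.3,0,0],[0,0,0,0,0],[0,0,0,0,0]]

```text
clock: 16.5
eef_pos: [0.4437, 0.2999, 0.0682]
tool_rot: [0.651, 0.759, -0.001, -0.0]
ft_force: [0.1, 0.1, 0.8]
grip_width: 0.043
grasp_force: 0.0
```

```bash
python3 look.py
```

```text
clock 16.5 tcp [0.4437 0.2999 0.0682] psi 8.8 j6 115 F [0.1 0.1 0.8] T [-0.009 -0.046 -0.088] w 0.043 0.0
```

Correct by (-3.2, +5.8 mm), then down 12 mm and grip.

apply_moves:
  targets:
    - [[-0.08,0.14,0,0.4,0],[0,0,-0.2,0,0],[0,0,-0.1,0,0],[0,0,0,0,0],[0,0,0,0,-1],[0,0,0,0,-1],[0,0,0,0,-1],[0,0,0,0,-1]]

```text
clock: 17.17
eef_pos: [0.4401, 0.3074, 0.0573]
tool_rot: [0.647, 0.762, 0.001, 0.0]
ft_force: [-0.4, -0.1, 2.7]
grip_width: 0.0123
grasp_force: 61.4
```

apply_moves:
  targets:
    - [[0,0,0.3,0,-1],[0,0,0.6,0,-1],[0,0,0.8,0,-1],[0,0,0.8,0,-1],[0,0,0.8,0,-1],[0,0,0.8,0,-1],[0,0,0.2,0,-1],[0,0,0,0,-1]]

```text
clock: 17.83
eef_pos: [0.4412, 0.3081, 0.2316]
tool_rot: [0.647, 0.762, 0.003, 0.001]
ft_force: [0.2, 0.6, -1.7]
grip_width: 0.0117
grasp_force: 60.9
```

```bash
python3 look.py scene|grep -v yellow
```

```text
clock 17.8333 tcp [0.4412 0.3081 0.2316] psi 9.3 j6 116 F [ 0.2  0.6 -1.7] T [ 0.045 -0.037 -0.019] w 0.0117 60.9
scene blue 254 [314.   5.] zmed -0.4714 rect@.03 (array([-310.5, -570. ]), array([83.7, 14.9]), -0.3)
scene blue 524 [233.9 210.8] zmed 0.1221 rect@.03 (array([612.9, -59.2]), array([88.6, 52.9]), -5.3)
scene green 441 [389. 233.] zmed 0.2062 rect@.03 (array([336.8, 288.5]), array([98. , 58.1]), 10.5)
```

apply_moves:
  targets:
    - [[0.46,-0.62,0.05,-1.36,-1],[0.46,-0.62,0.05,-1.36,-1],[0.46,-0.62,0,-1.36,-1],[0.46,-0.62,0,-1.36,-1],[0.46,-0.62,0,-1.36,-1],[0.46,-0.62,0,-1.36,-1],[0.46,-0.62,0,-1.36,-1],[0.46,-0.62,0,-1.36,-1]]

```text
clock: 18.55
eef_pos: [0.5862, 0.1071, 0.229]
tool_rot: [0.717, 0.697, -0.003, -0.002]
ft_force: [0.2, 0.5, -1.9]
grip_width: 0.0117
grasp_force: 60.9
```

apply_moves:
  targets:
    - [[0.46,-0.63,0,-1.36,-1],[0.46,-0.63,0,-1.36,-1],[0.46,-0.63,0,-1.36,-1],[0,0,0,0,-1],[0,0,0,0,-1],[0,0,0,0,-1]]

```text
clock: 19.05
eef_pos: [0.6408, 0.0331, 0.2296]
tool_rot: [0.741, 0.672, -0.002, -0.002]
ft_force: [-0.4, 0.0, -2.9]
grip_width: 0.0119
grasp_force: 60.9
```

```bash
python3 look.py
```

```text
clock 19.05 tcp [0.6408 0.0331 0.2296] psi -5.6 j6 99 F [-0.4  0.  -2.9] T [-0.052  0.022  0.004] w 0.0119 60.9
```

apply_moves:
  targets:
    - [[0.14,-0.02,-0.3,0,-1],[0,0,-0.5,0,-1],[0,0,-0.5,0,-1],[0,0,-0.3,0,-1],[0,0,-0.2,0,-1],[0,0,0,0,-1],[0,0,0,0,-1],[0,0,0,0,-1]]

```text
clock: 19.72
eef_pos: [0.6483, 0.0329, 0.1617]
tool_rot: [0.741, 0.672, 0.001, 0.001]
ft_force: [0.3, -0.1, -1.5]
grip_width: 0.0123
grasp_force: 60.8
```

apply_moves:
  targets:
    - [[0,0,-0.06,0,-1],[0,0,0,0,-1],[0,0,0,0,-1]]

```text
clock: 19.97
eef_pos: [0.6481, 0.0323, 0.1589]
tool_rot: [0.741, 0.672, 0.0, 0.0]
ft_force: [0.2, 0.3, -2.3]
grip_width: 0.0122
grasp_force: 60.9
```

apply_moves:
  targets:
    - [[0,0,-0.04,0,-1],[0,0,0,0,-1],[0,0,0,0,-1]]

```text
clock: 20.22
eef_pos: [0.6478, 0.0322, 0.1567]
tool_rot: [0.741, 0.672, -0.0, -0.0]
ft_force: [0.3, 0.4, -1.4]
grip_width: 0.0119
grasp_force: 60.9
```

apply_moves:
  targets:
    - [[0,0,-0.1,0,-1],[0,0,0,0,-1],[0,0,0,0,-1]]

```text
clock: 20.47
eef_pos: [0.6475, 0.0323, 0.1521]
tool_rot: [0.741, 0.672, -0.0, -0.0]
ft_force: [-0.0, -1.0, -1.9]
grip_width: 0.0121
grasp_force: 60.9
```

apply_moves:
  targets:
    - [[0,0,-0.08,0,-1],[0,0,0,0,-1],[0,0,0,0,-1]]

```text
clock: 20.72
eef_pos: [0.6476, 0.0323, 0.1492]
tool_rot: [0.741, 0.672, -0.0, -0.0]
ft_force: [-0.2, 0.5, -1.0]
grip_width: 0.0123
grasp_force: 60.9
```

apply_moves:
  targets:
    - [[0,0,-0.03,0,-1],[0,0,0,0,-1],[0,0,0,0,-1]]

```text
clock: 20.97
eef_pos: [0.6478, 0.0323, 0.1483]
tool_rot: [0.741, 0.672, -0.0, -0.0]
ft_force: [-0.5, -0.7, -1.5]
grip_width: 0.0116
grasp_force: 60.9
```

apply_moves:
  targets:
    - [[0,0,-0.04,0,-1],[0,0,0,0,-1],[0,0,0,0,-1]]

```text
clock: 21.22
eef_pos: [0.6481, 0.0323, 0.1474]
tool_rot: [0.741, 0.672, 0.0, 0.0]
ft_force: [-1.0, -0.5, 2.3]
grip_width: 0.0118
grasp_force: 61.3
```

apply_moves:
  targets:
    - [[0,0,-0.02,0,-1],[0,0,0,0,-1],[0,0,0,0,-1]]

```text
clock: 21.47
eef_pos: [0.648, 0.0323, 0.1473]
tool_rot: [0.741, 0.672, 0.001, 0.0]
ft_force: [-1.9, -0.4, 5.7]
grip_width: 0.0119
grasp_force: 61.7
```

apply_moves:
  targets:
    - [[0,0,0,0,0],[0,0,0,0,0],[0,0,0,0,0],[0,0,0.2,0,0],[0,0,0.4,0,0],[0,0,0.6,0,0],[0,0,0.6,0,0],[0,0,0.3,0,0]]

```text
clock: 22.13
eef_pos: [0.6489, 0.0324, 0.2337]
tool_rot: [0.741, 0.672, 0.002, 0.001]
ft_force: [0.7, -0.0, 0.8]
grip_width: 0.0424
grasp_force: 0.0
```

apply_moves:
  targets:
    - [[-0.54,-0.23,0,0,0],[-0.54,-0.23,0,0,0],[-0.54,-0.23,0,0,0],[-0.54,-0.23,0,0,0],[-0.5,-0.23,0,0,0],[0,0,0,0,0],[0,0,0,0,0]]

```text
clock: 22.72
eef_pos: [0.541, -0.0141, 0.2309]
tool_rot: [0.741, 0.671, 0.001, 0.0]
ft_force: [0.9, -0.3, 0.3]
grip_width: 0.0429
grasp_force: 0.0
```

```bash
python3 look.py scene top
python3 - <<'E'
from h import *
p=cv2.imread("scene_raw.png"); cv2.imwrite("pics/s4.png",cv2.resize(p[130:290,150:390],(800,534),interpolation=cv2.INTER_CUBIC))
E
```

```text
clock 22.7167 tcp [ 0.541  -0.0141  0.2309] psi -5.7 j6 94 F [ 0.9 -0.3  0.3] T [-0.042  0.052 -0.009] w 0.0429 0.0
scene blue 521 [233.8 210.8] zmed 0.1221 rect@.03 (array([613. , -59.2]), array([88.3, 52.7]), -5.3)
scene yellow 496 [221.2 196.6] zmed 0.1222 rect@.03 (array([ 608.3, -119.8]), array([88. , 53.5]), -6.0)
scene yellow 413 [168.1 202. ] zmed 0.0321 rect@.03 (array([ 733.4, -214.3]), array([80.5, 49.3]), 17.6)
scene green 548 [245.8 224.4] zmed 0.1219 rect@.03 (array([617.8,  -5.2]), array([88.3, 55.5]), -5.9)
top yellow 409 [309.4 138.7] zmed 0.0294 rect@.03 (array([ 733.6, -213.5]), array([78.6, 48.2]), 18.3)
top yellow 359 [270.3 161.9] zmed 0.1199 rect@.03 (array([653.5, -82.2]), array([85.9, 44.3]), -0.4)
top yellow 441 [331.2 271.5] zmed 0.0299 rect@.03 (array([ 289.7, -279.4]), array([81.4, 49.7]), 34.9)
```

View pics/s4.png

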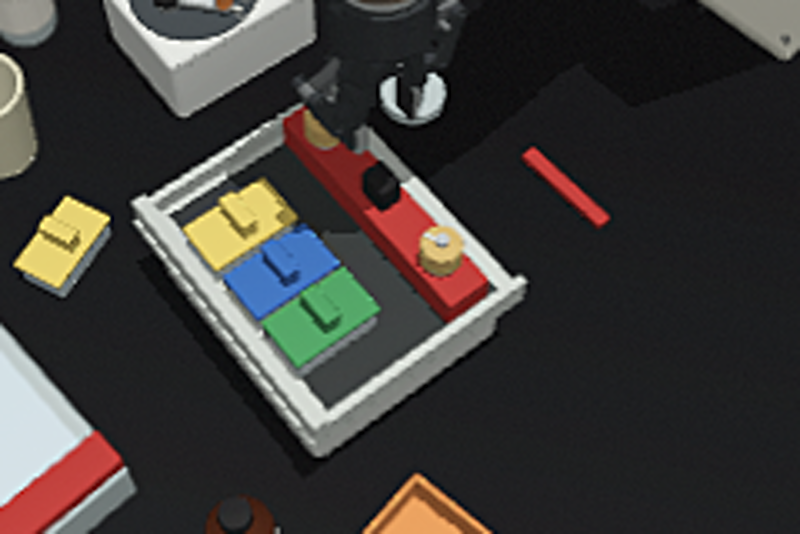

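All three boxes sit neatly side by side: yellow (240,225), blue (283,270) and green (320,315). I'll grip the bar block.

apply_moves:
  targets:
    - [[0,0,-0.5,0,0],[0,0,-0.6,0,0],[0,0,-0.5,0,0],[0,0,-0.3,0,0],[0,0,0,0,0],[0,0,0,0,0],[0,0,0,0,0]]

```text
clock: 23.4
eef_pos: [0.5426, -0.0134, 0.1547]
tool_rot: [0.741, 0.672, 0.001, 0.001]
ft_force: [0.3, 0.1, -0.5]
grip_width: 0.0429
grasp_force: 0.0
```

apply_moves:
  targets:
    - [[0,0,0,0,-1],[0,0,0,0,-1],[0,0,0,0,-1],[0,0,0,0,-1],[0,0,0,0,-1]]

```text
clock: 23.82
eef_pos: [0.5423, -0.0136, 0.1555]
tool_rot: [0.741, 0.672, 0.001, 0.001]
ft_force: [-1.3, -0.5, 6.2]
grip_width: 0.0205
grasp_force: 61.6
```

```bash
python3 look.py
```

```text
clock 23.8167 tcp [ 0.5423 -0.0136  0.1555] psi -5.6 j6 94 F [-1.3 -0.5  6.2] T [ 0.139  0.255 -0.065] w 0.0205 61.6
```

apply_moves:
  targets:
    - [[0.15,-0.015,0,0,-1],[0.15,-0.015,0,0,-1],[0.15,-0.015,0,0,-1],[0.15,-0.015,0,0,-1],[0.15,-0.015,0,0,-1],[0.15,-0.015,0,0,-1],[0,0,0,0,-1],[0,0,0,0,-1]]

```text
clock: 24.48
eef_pos: [0.5766, -0.0171, 0.1554]
tool_rot: [0.741, 0.672, -0.0, -0.0]
ft_force: [-5.6, 1.1, 8.9]
grip_width: 0.0205
grasp_force: 62.0
```

apply_moves:
  targets:
    - [[0.05,-0.005,0,0,-1],[0.05,-0.005,0,0,-1],[0.05,-0.005,0,0,-1],[0,0,0,0,-1],[0,0,0,0,-1]]

```text
clock: 24.9
eef_pos: [0.5817, -0.0176, 0.1554]
tool_rot: [0.741, 0.672, -0.001, -0.001]
ft_force: [-7.6, 1.3, 10.1]
grip_width: 0.0207
grasp_force: 62.1
```

```bash
python3 look.py
```

```text
clock 24.9 tcp [ 0.5817 -0.0176  0.1554] psi -5.6 j6 94 F [-7.6  1.3 10.1] T [ 0.263  1.419 -0.036] w 0.0207 62.1
```

apply_moves:
  targets:
    - [[0.05,-0.005,0,0,-1],[0.05,-0.005,0,0,-1],[0,0,0,0,-1],[0,0,0,0,-1]]

```text
clock: 25.23
eef_pos: [0.5849, -0.0179, 0.1554]
tool_rot: [0.741, 0.672, -0.001, -0.002]
ft_force: [-8.8, 1.1, 12.1]
grip_width: 0.0204
grasp_force: 62.3
```

apply_moves:
  targets:
    - [[0.04,-0.004,0,0,-1],[0,0,0,0,-1],[0,0,0,0,-1]]

```text
clock: 25.48
eef_pos: [0.5861, -0.018, 0.1554]
tool_rot: [0.741, 0.672, -0.001, -0.002]
ft_force: [-10.8, 1.8, 12.2]
grip_width: 0.0206
grasp_force: 62.4
```

apply_moves:
  targets:
    - [[0.04,-0.004,0,0,-1],[0,0,0,0,-1],[0,0,0,0,-1]]

```text
clock: 25.73
eef_pos: [0.5876, -0.0181, 0.1554]
tool_rot: [0.741, 0.672, -0.001, -0.002]
ft_force: [-12.0, 1.5, 11.9]
grip_width: 0.0206
grasp_force: 62.4
```

apply_moves:
  targets:
    - [[0.04,-0.004,0,0,-1],[0,0,0,0,-1],[0,0,0,0,-1]]

```text
clock: 25.98
eef_pos: [0.5892, -0.0183, 0.1554]
tool_rot: [0.741, 0.672, -0.001, -0.002]
ft_force: [-10.9, 0.8, 12.7]
grip_width: 0.0206
grasp_force: 62.4
```

apply_moves:
  targets:
    - [[0.04,-0.004,0,0,-1],[0,0,0,0,-1],[0,0,0,0,-1]]

```text
clock: 26.23
eef_pos: [0.59, -0.0184, 0.1554]
tool_rot: [0.741, 0.672, -0.002, -0.003]
ft_force: [-12.9, 2.1, 13.5]
grip_width: 0.0204
grasp_force: 62.5
```

apply_moves:
  targets:
    - [[0.03,-0.003,0,0,-1],[0,0,0,0,-1],[0,0,0,0,-1]]

```text
clock: 26.48
eef_pos: [0.59, -0.0184, 0.1554]
tool_rot: [0.741, 0.672, -0.003, -0.003]
ft_force: [-16.6, 1.7, 15.3]
grip_width: 0.0204
grasp_force: 62.7
```

apply_moves:
  targets:
    - [[0.04,-0.004,0,0,-1],[0,0,0,0,-1],[0,0,0,0,-1]]

```text
clock: 26.73
eef_pos: [0.5901, -0.0184, 0.1554]
tool_rot: [0.741, 0.672, -0.004, -0.004]
ft_force: [-20.6, 2.5, 17.9]
grip_width: 0.0204
grasp_force: 63.0
```

apply_moves:
  targets:
    - [[0.03,-0.003,0,0,-1],[0,0,0,0,-1],[0,0,0,0,-1]]

```text
clock: 26.98
eef_pos: [0.5902, -0.0184, 0.1554]
tool_rot: [0.741, 0.672, -0.005, -0.005]
ft_force: [-23.7, 2.0, 21.0]
grip_width: 0.0206
grasp_force: 63.3
```

apply_moves:
  targets:
    - [[0,0,0,0,0],[0,0,0,0,0],[0,0,0,0,0],[0,0,0.3,0,0],[0,0,0.6,0,0],[0,0,0.6,0,0],[0,0,0.3,0,0],[0,0,0,0,0]]

```text
clock: 27.65
eef_pos: [0.6003, -0.0195, 0.2296]
tool_rot: [0.741, 0.672, 0.003, 0.003]
ft_force: [1.5, -0.4, 0.7]
grip_width: 0.0426
grasp_force: 0.0
```

apply_moves:
  targets:
    - [[-0.5,0.3,0,-7,0],[-0.5,0.3,0,-7,0],[-0.5,0.3,0,-7,0],[-0.5,0.3,0,-7,0],[-0.5,0.3,0,-7,0],[0,0,0,0,0]]

```text
clock: 28.15
eef_pos: [0.494, 0.0421, 0.2246]
tool_rot: [0.909, 0.417, -0.002, -0.001]
ft_force: [-0.3, 0.6, -1.2]
grip_width: 0.0427
grasp_force: 0.0
```

```bash
cat > nuts.py <<'E'
from h import *
p=cv2.imread("top_raw.png"); d=np.load("top.npy"); uv,P,H,roi=plat(p,d)
y=roi&(P[:,2]>.138)&(H[:,0]>8)&(H[:,0]<35)&(H[:,1]>60)&(H[:,2]>90)
for nm,s in(("left",1),("right",-1)):
    k=y&(s*(P[:,1]+.018)>.04); q=P[k]; print(nm,k.sum(),"mean",q.mean(0).round(4),"rect",rect(q) if k.sum()>4 else None, "plane.148",plane("top",uv[k],.148).mean(0).round(4))
m=mask(p,"red").ravel()>0
b=roi&m&(abs(P[:,2]-.124)<.004); print("bar",rect(plane("top",uv[b],.124)))
for c in("blue","yellow","green"):
    for A,ce,mm in blobs(p,c,200):
        v,u=np.nonzero(mm); Q=depthpts("top",np.c_[u,v],d); k=abs(Q[:,2]-.12)<.006
        if k.sum()>200: print(c,rect(plane("top",np.c_[u,v][k],.12)))
E
python3 look.py scene top | head -1; python3 nuts.py
```

```text
clock 28.15 tcp [0.494  0.0421 0.2246] psi -40.7 j6 136 F [-0.3  0.6 -1.2] T [-0.049  0.035 -0.016] w 0.0427 0.0
left 1 mean [0.5981 0.0412 0.1409] rect None plane.148 [0.5971 0.0405 0.148 ]
right 125 mean [ 0.5997 -0.0857  0.1477] rect (array([609.6, -84.2]), array([90.1, 32.1]), 13.0) plane.148 [ 0.5995 -0.0858  0.148 ]
bar (array([585.7, -39.2]), array([175. ,  38.9]), 84.4)
blue (array([650., -20.]), array([74.4, 47.7]), -5.5)
yellow (array([643. , -77.9]), array([79.8, 54.5]), -5.8)
green (array([655.2,  30.3]), array([74.2, 47.8]), -5.9)
```

apply_moves:
  targets:
    - [[-0.3,0.5,0,7,0],[-0.3,0.5,0,7,0],[-0.3,0.5,0,7,0],[-0.3,0.5,0,7,0],[0,0.5,0,7,0],[0,0.5,0,7,0],[0,0.5,0,7,0],[0,0.5,0,7,0]]

```text
clock: 28.92
eef_pos: [0.451, 0.2015, 0.2253]
tool_rot: [0.604, 0.797, 0.0, 0.0]
ft_force: [-0.0, -0.1, -0.1]
grip_width: 0.0426
grasp_force: 0.0
```

```bash
python3 look.py scene top | head -1; python3 nuts.py
python3 - <<'E'
from h import *
p=cv2.imread("top_raw.png"); cv2.imwrite("pics/t5.png",cv2.resize(p[130:250,190:390],(800,480),interpolation=cv2.INTER_CUBIC))
E
```

```text
clock 28.9167 tcp [0.451  0.2015 0.2253] psi 15.8 j6 98 F [-0.  -0.1 -0.1] T [ 0.007 -0.05  -0.006] w 0.0426 0.0
left 84 mean [0.5958 0.058  0.1508] rect (array([596.1,  58. ]), array([31.8, 30.3]), 43.0) plane.148 [0.5962 0.0583 0.148 ]
right 123 mean [ 0.5987 -0.0854  0.1477] rect (array([609.6, -83.8]), array([90.1, 31.8]), 13.6) plane.148 [ 0.5985 -0.0854  0.148 ]
bar (array([588. , -17.6]), array([218.4,  38.3]), 84.4)
blue (array([650. , -20.1]), array([74.4, 47.6]), -5.7)
yellow (array([643. , -77.9]), array([79.8, 54.5]), -5.8)
green (array([655.3,  30.3]), array([74.2, 47.7]), -6.1)
```

View pics/t5.png

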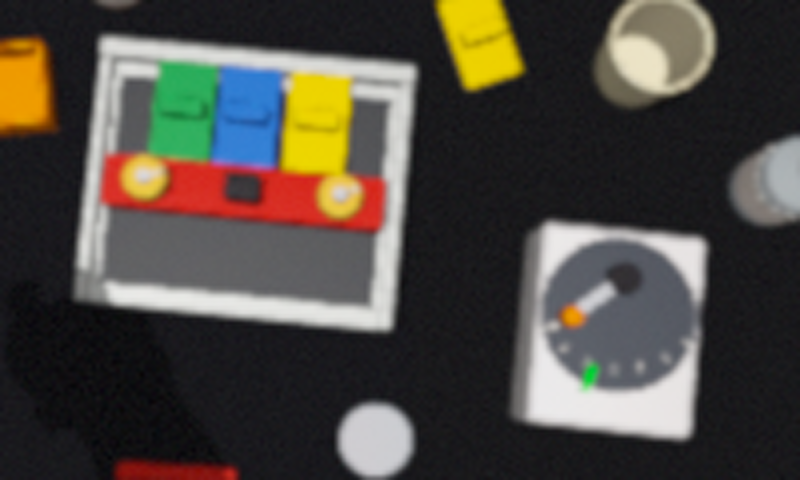

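The boxes are held between bar and fence, with the left nut at (145,178), the right nut at (340,195) and the grip between them. I'll wind the wrist back while moving above the left nut.

apply_moves:
  targets:
    - [[0.45,-0.45,0,7,0],[0.45,-0.45,0,7,0],[0.45,-0.45,0,7,0],[0.45,-0.45,0,7,0],[0.45,-0.45,0,7,0],[0.45,-0.45,0,7,0],[0.45,-0.45,0,7,0],[0.45,-0.45,0,7,0]]

```text
clock: 29.68
eef_pos: [0.5952, 0.0542, 0.2251]
tool_rot: [0.16, 0.987, -0.0, -0.0]
ft_force: [0.4, 0.3, -0.6]
grip_width: 0.0424
grasp_force: 0.0
```

apply_moves:
  targets:
    - [[0,0,0,7,0.2],[0,0,0,7,0.2],[0,0,0,7,0.2],[0,0,0,7,0.2],[0,0,0,7,0.2],[0,0,0,7,0.2],[0,0,0,7,0.2],[0,0,0,7,0.2]]

```text
clock: 30.35
eef_pos: [0.5944, 0.0552, 0.2251]
tool_rot: [-0.322, 0.947, -0.0, -0.0]
ft_force: [-0.6, 1.1, -0.5]
grip_width: 0.0514
grasp_force: 0.0
```

apply_moves:
  targets:
    - [[0,0,0,7,0.2],[0,0,0,7,0.2],[0,0,0,7,0.2],[0,0,0,7,0.2],[0,0,0,7,0.2],[0,0,0,7,0.2],[0,0,0,7,0.2],[0,0,0,7,0.2]]

```text
clock: 31.02
eef_pos: [0.5944, 0.0552, 0.225]
tool_rot: [0.729, -0.685, 0.0, 0.0]
ft_force: [0.2, 0.3, 0.2]
grip_width: 0.0513
grasp_force: 0.0
```

apply_moves:
  targets:
    - [[0,0,0,7,0.2],[0,0,0,7,0.2],[0,0,0,7,0.2],[0,0,0,7,0.2],[0,0,0,0,0.2],[0,0,0,0,0.2]]

```text
clock: 31.52
eef_pos: [0.5942, 0.0556, 0.2252]
tool_rot: [0.871, -0.492, -0.0, 0.0]
ft_force: [0.1, 0.9, 0.0]
grip_width: 0.0513
grasp_force: 0.0
```

```bash
python3 look.py
```

```text
clock 31.5167 tcp [0.5942 0.0556 0.2252] psi -148.9 j6 -116 F [0.1 0.9 0. ] T [-0.052 -0.006 -0.016] w 0.0513 0.0
```

apply_moves:
  targets:
    - [[0.045,0.06,-0.3,0,0.2],[0,0,-0.5,0,0.2],[0,0,-0.5,0,0.2],[0,0,-0.3,0,0.2],[0,0,-0.1,0,0.2],[0,0,0,0,0.2],[0,0,0,0,0.2]]

```text
clock: 32.1
eef_pos: [0.596, 0.0588, 0.1583]
tool_rot: [0.872, -0.49, 0.0, -0.0]
ft_force: [0.1, 0.5, 0.3]
grip_width: 0.0509
grasp_force: 0.0
```

```bash
python3 look.py
```

```text
clock 32.1 tcp [0.596  0.0588 0.1583] psi -148.7 j6 -116 F [0.1 0.5 0.3] T [ 0.042 -0.013 -0.03 ] w 0.0509 0.0
```

apply_moves:
  targets:
    - [[0,-0.01,-0.08,0,0.2],[0,0,0,0,0.2],[0,0,0,0,-1],[0,0,0,0,-1],[0,0,0,0,-1],[0,0,0,0,-1],[0,0,0,0,-1]]

```text
clock: 32.68
eef_pos: [0.5965, 0.0591, 0.1559]
tool_rot: [0.872, -0.489, 0.001, -0.001]
ft_force: [0.7, 2.0, 4.2]
grip_width: 0.0296
grasp_force: 59.2
```

apply_moves:
  targets:
    - [[0,0,-0.004,-4,-1],[0,0,-0.004,-7,-1],[0,0,-0.004,-7,-1],[0,0,-0.004,-7,-1]]

```text
clock: 33.02
eef_pos: [0.597, 0.0593, 0.1553]
tool_rot: [0.744, -0.669, 0.001, -0.002]
ft_force: [2.1, 2.0, 4.7]
grip_width: 0.0293
grasp_force: 59.2
```

```bash
python3 look.py
```

```text
clock 33.0167 tcp [0.597  0.0593 0.1553] psi -173.9 j6 -90 F [2.1 2.  4.7] T [ 0.424 -0.472  0.093] w 0.0293 59.2
```

apply_moves:
  targets:
    - [[0,0,-0.004,-7,-1],[0,0,-0.004,-7,-1],[0,0,-0.004,-7,-1],[0,0,-0.004,-7,-1],[0,0,-0.004,-7,-1],[0,0,-0.004,-7,-1],[0,0,-0.004,-7,-1],[0,0,-0.004,-7,-1]]

```text
clock: 33.68
eef_pos: [0.5981, 0.0589, 0.1542]
tool_rot: [-0.342, 0.94, -0.001, 0.003]
ft_force: [5.2, 0.6, 2.8]
grip_width: 0.0293
grasp_force: 59.1
```

apply_moves:
  targets:
    - [[0,0,-0.004,-7,-1],[0,0,-0.004,-7,-1],[0,0,-0.004,-7,-1],[0,0,-0.004,-7,-1],[0,0,-0.004,-7,-1],[0,0,-0.004,-7,-1],[0,0,-0.004,-7,-1],[0,0,-0.004,-7,-1]]

```text
clock: 34.35
eef_pos: [0.5983, 0.0578, 0.153]
tool_rot: [0.139, 0.99, -0.0, 0.003]
ft_force: [4.3, -2.6, 3.9]
grip_width: 0.0293
grasp_force: 59.1
```

```bash
python3 look.py
```

```text
clock 34.35 tcp [0.5983 0.0578 0.153 ] psi 74.0 j6 22 F [ 4.3 -2.6  3.9] T [-0.361 -1.058  0.04 ] w 0.0293 59.1
```

apply_moves:
  targets:
    - [[0,0,-0.004,-7,-1],[0,0,-0.004,-7,-1],[0,0,-0.004,-7,-1],[0,0,-0.004,-7,-1],[0,0,-0.004,-7,-1],[0,0,-0.004,-7,-1],[0,0,-0.004,-7,-1]]

```text
clock: 34.93
eef_pos: [0.5977, 0.057, 0.1519]
tool_rot: [0.538, 0.843, 0.0, 0.003]
ft_force: [2.3, -4.6, 5.5]
grip_width: 0.029
grasp_force: 59.3
```

```bash
python3 look.py
```

```text
clock 34.9333 tcp [0.5977 0.057  0.1519] psi 25.0 j6 71 F [ 2.3 -4.6  5.5] T [-0.696 -0.602  0.085] w 0.029 59.3
```

apply_moves:
  targets:
    - [[0,0,-0.004,-7,-1],[0,0,-0.004,-7,-1],[0,0,-0.004,-7,-1]]

```text
clock: 35.18
eef_pos: [0.5973, 0.0569, 0.1515]
tool_rot: [0.682, 0.731, 0.0, 0.003]
ft_force: [1.9, -3.0, 5.8]
grip_width: 0.0295
grasp_force: 59.3
```

```bash
python3 look.py
```

```text
clock 35.1833 tcp [0.5973 0.0569 0.1515] psi 4.0 j6 92 F [ 1.9 -3.   5.8] T [-0.755 -0.399  0.06 ] w 0.0295 59.3
```

apply_moves:
  targets:
    - [[0,0,-0.004,-7,-1],[0,0,-0.004,-7,-1],[0,0,-0.004,-7,-1]]

```text
clock: 35.43
eef_pos: [0.5974, 0.0585, 0.1512]
tool_rot: [0.803, 0.596, 0.002, 0.001]
ft_force: [1.3, -1.0, 5.7]
grip_width: 0.0295
grasp_force: 59.3
```

```bash
python3 look.py
```

```text
clock 35.4333 tcp [0.5974 0.0585 0.1512] psi -16.9 j6 112 F [ 1.3 -1.   5.7] T [-0.209 -0.363  0.941] w 0.0295 59.3
```

apply_moves:
  targets:
    - [[0,0,-0.004,-7,-1],[0,0,-0.004,-7,-1]]

```text
clock: 35.6
eef_pos: [0.5989, 0.0608, 0.1513]
tool_rot: [0.87, 0.493, 0.005, 0.0]
ft_force: [6.2, 6.5, 4.5]
grip_width: 0.0294
grasp_force: 64.0
```

```bash
python3 look.py
```

```text
clock 35.6 tcp [0.5989 0.0608 0.1513] psi -30.9 j6 127 F [6.2 6.5 4.5] T [ 1.041 -1.26   0.146] w 0.0294 64.0
```

apply_moves:
  targets:
    - [[0,0,0,-3,-1],[0,0,0,-3,-1]]

```text
clock: 35.77
eef_pos: [0.5992, 0.0606, 0.1512]
tool_rot: [0.894, 0.449, 0.005, 0.0]
ft_force: [5.9, 5.1, 3.9]
grip_width: 0.0291
grasp_force: 63.9
```

```bash
python3 look.py
```

```text
clock 35.7667 tcp [0.5992 0.0606 0.1512] psi -36.7 j6 132 F [5.9 5.1 3.9] T [ 0.964 -1.464  0.114] w 0.0291 63.9
```

apply_moves:
  targets:
    - [[0,0,0,0,0.2],[0,0,0,0,0.2],[0,0,0,0,0.2],[0,0,0.2,7,0.2],[0,0,0.3,7,0.2],[0,0,0.5,7,0.2],[0,0,0.5,7,0.2],[0,0,0.5,7,0.2]]

```text
clock: 36.43
eef_pos: [0.5945, 0.0582, 0.2289]
tool_rot: [0.715, 0.699, -0.001, -0.001]
ft_force: [0.2, 0.7, 0.7]
grip_width: 0.0515
grasp_force: 0.0
```

apply_moves:
  targets:
    - [[0,0,0,7,0.2],[0,0,0,7,0.2],[0,0,0,7,0.2],[0,0,0,7,0.2],[0,0,0,7,0.2],[0,0,0,7,0.2],[0,0,0,0,0.2],[0,0,0,0,0.2]]

```text
clock: 37.1
eef_pos: [0.595, 0.0583, 0.2285]
tool_rot: [0.421, 0.907, -0.001, -0.001]
ft_force: [-0.4, 0.0, -0.6]
grip_width: 0.0513
grasp_force: 0.0
```

```bash
python3 look.py scene|head -1
python3 - <<'E'
from h import *
p=cv2.imread("scene_raw.png"); cv2.imwrite("pics/s6.png",cv2.resize(p[150:240,210:330],(800,600),interpolation=cv2.INTER_CUBIC))
E
```

```text
clock 37.1 tcp [0.595  0.0583 0.2285] psi 40.2 j6 55 F [-0.4  0.  -0.6] T [ 0.025 -0.021  0.04 ] w 0.0513 0.0
```

View pics/s6.png

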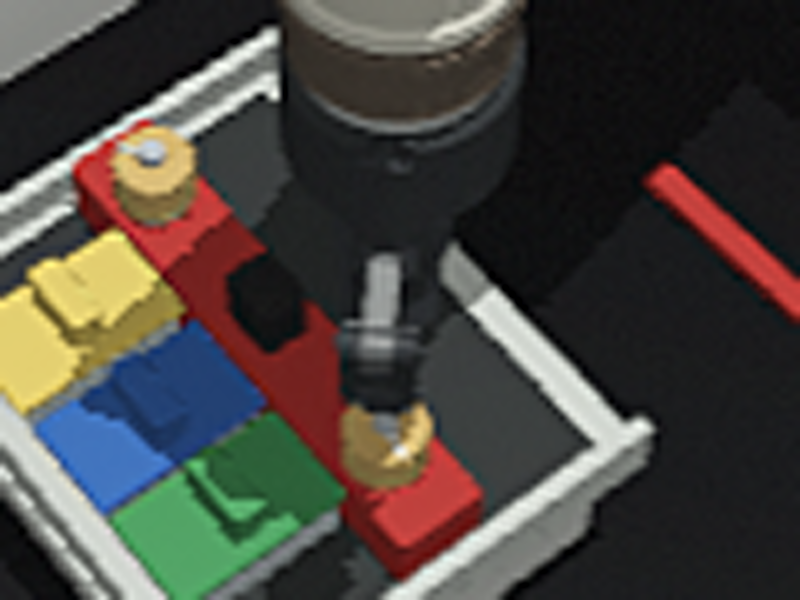

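The left nut (388,440) has sunk and the stud is exposed. I'll regrip it and test that it is tight.

apply_moves:
  targets:
    - [[0.04,0,-0.4,0,0.2],[0,0,-0.5,0,0.2],[0,0,-0.5,0,0.2],[0,0,-0.3,0,0.2],[0,0,-0.15,0,0.2],[0,0,0,0,0.2],[0,0,0,0,0.2]]

```text
clock: 37.73
eef_pos: [0.5973, 0.0586, 0.1553]
tool_rot: [0.42, 0.908, -0.0, -0.0]
ft_force: [-0.0, 0.7, 0.1]
grip_width: 0.0508
grasp_force: 0.0
```

apply_moves:
  targets:
    - [[0,0,-0.04,0,0.2],[0,0,0,0,-1],[0,0,0,0,-1],[0,0,0,0,-1],[0,0,0,0,-1],[0,0,0,0,-1]]

```text
clock: 38.23
eef_pos: [0.5973, 0.0583, 0.1549]
tool_rot: [0.42, 0.908, -0.0, 0.001]
ft_force: [-3.1, -1.1, 6.1]
grip_width: 0.0289
grasp_force: 59.0
```

apply_moves:
  targets:
    - [[0,0,0,-4,-1],[0,0,0,-4,-1]]

```text
clock: 38.4
eef_pos: [0.5973, 0.0583, 0.1548]
tool_rot: [0.483, 0.876, -0.0, 0.001]
ft_force: [-2.4, -2.1, 4.5]
grip_width: 0.0288
grasp_force: 58.9
```

```bash
python3 look.py
```

```text
clock 38.4 tcp [0.5973 0.0583 0.1548] psi 32.2 j6 63 F [-2.4 -2.1  4.5] T [-0.397  0.55   0.732] w 0.0288 58.9
```

apply_moves:
  targets:
    - [[0,0,0,-4,-1]]

```text
clock: 38.48
eef_pos: [0.5973, 0.0583, 0.1548]
tool_rot: [0.513, 0.859, -0.0, 0.001]
ft_force: [-3.7, -1.3, 6.5]
grip_width: 0.0292
grasp_force: 59.0
```

```bash
python3 look.py
```

```text
clock 38.4833 tcp [0.5973 0.0583 0.1548] psi 28.3 j6 67 F [-3.7 -1.3  6.5] T [-0.137  0.956  0.257] w 0.0292 59.0
```

apply_moves:
  targets:
    - [[0,0,0,-3,-1],[0,0,0,-3,-1]]

```text
clock: 38.65
eef_pos: [0.5972, 0.0587, 0.1549]
tool_rot: [0.558, 0.83, 0.0, 0.0]
ft_force: [-2.4, -1.2, 5.2]
grip_width: 0.0293
grasp_force: 59.3
```

```bash
python3 look.py
```

```text
clock 38.65 tcp [0.5972 0.0587 0.1549] psi 22.2 j6 73 F [-2.4 -1.2  5.2] T [-0.143  0.615  0.099] w 0.0293 59.3
```

apply_moves:
  targets:
    - [[0,0,0,0,0.2],[0,0,0,0,0.2],[0,0,0,0,0.2],[0,0,0.2,0,0.2],[0,0,0.4,7,0.2],[0,0,0.5,7,0.2],[0,0,0.5,7,0.2],[0,0,0.3,7,0.2]]

```text
clock: 39.32
eef_pos: [0.5981, 0.0588, 0.2324]
tool_rot: [0.336, 0.942, 0.001, 0.002]
ft_force: [0.6, 0.5, 0.2]
grip_width: 0.0514
grasp_force: 0.0
```

apply_moves:
  targets:
    - [[-0.05,-0.46,0,7,0.2],[-0.05,-0.47,0,7,0.2],[-0.05,-0.47,0,7,0.2],[-0.05,-0.47,0,7,0.2],[-0.05,-0.47,0,7,0.2],[-0.05,-0.47,0,7,0.2],[-0.05,-0.47,0,7,0.2],[-0.05,-0.46,0,7,0.2]]

```text
clock: 39.98
eef_pos: [0.5812, -0.0919, 0.2301]
tool_rot: [-0.146, 0.989, -0.0, 0.0]
ft_force: [0.4, -0.7, 0.4]
grip_width: 0.0515
grasp_force: 0.0
```

apply_moves:
  targets:
    - [[0,0,0,7,0.2],[0,0,0,7,0.2],[0,0,0,7,0.2],[0,0,0,7,0.2],[0,0,0,7,0.2],[0,0,0,7,0.2],[0,0,0,7,0.2],[0,0,0,7,0.2]]

```text
clock: 40.65
eef_pos: [0.5814, -0.0909, 0.23]
tool_rot: [-0.593, 0.805, -0.0, 0.0]
ft_force: [-0.2, -0.5, 0.7]
grip_width: 0.0513
grasp_force: 0.0
```

apply_moves:
  targets:
    - [[0,0,0,7,0.2],[0,0,0,7,0.2],[0,0,0,7,0.2],[0,0,0,7,0.2],[0,0,0,7,0.2],[0,0,0,7,0.2],[0,0,0,0,0.2],[0,0,0,0,0.2]]

```text
clock: 41.32
eef_pos: [0.5814, -0.0909, 0.2299]
tool_rot: [0.84, -0.543, 0.0, -0.0]
ft_force: [0.3, -0.2, -0.5]
grip_width: 0.0512
grasp_force: 0.0
```

```bash
cat > stripe.py <<'E'
from h import *
import sys
def stripe(pf,df,c,name="scene",show=False):
    p=cv2.imread(pf); d=np.load(df); v,u=np.mgrid[0:384,0:512]; uv=np.c_[u.ravel(),v.ravel()]
    P=depthpts(name,uv,d); H=cv2.cvtColor(p,cv2.COLOR_BGR2HSV).reshape(-1,3)
    r=np.hypot(P[:,0]-c[0],P[:,1]-c[1])
    k=(r<.018)&(P[:,2]>.138); br=k&(H[:,1]>70)&(r>.008)&(r<.015); w=k&(H[:,1]<45)&(H[:,2]>150)
    W=P[w]
    print(name,c,"n",k.sum(),"top z",np.median(P[br,2]).round(4),br.sum(),"stripe",w.sum(),W.mean(0).round(4) if len(W) else None, "rel",((W.mean(0)[:2]-c)*1000).round(1) if len(W) else None, "zW",np.percentile(W[:,2],[10,50,90]).round(4) if len(W) else None)
if __name__=="__main__":
    for n in sys.argv[1:]:
        for c in((.5966,.058),(.5818,-.0912)): stripe(n+"_raw.png",n+".npy",np.array(c),n)
E
python3 look.py scene top|head -1; python3 stripe.py scene top
python3 - <<'E'
from h import *
p=cv2.imread("top_raw.png"); q=cv2.imread("scene_raw.png")
a=cv2.resize(p[165:190,215:240],(390,390),interpolation=cv2.INTER_CUBIC); b=cv2.resize(q[200:225,255:280],(390,390),interpolation=cv2.INTER_CUBIC)
cv2.imwrite("pics/n7.png",np.hstack([a,b]))
E
```

```text
clock 41.3167 tcp [ 0.5814 -0.0909  0.2299] psi -155.8 j6 -123 F [ 0.3 -0.2 -0.5] T [-0.03  -0.008  0.029] w 0.0512 0.0
scene [0.5966 0.058 ] n 138 top z 0.1484 65 stripe 18 [0.5966 0.0604 0.1568] rel [-0.   2.4] zW [0.1486 0.1593 0.1602]
scene [ 0.5818 -0.0912] n 261 top z 0.1524 68 stripe 124 [ 0.5885 -0.0867  0.6522] rel [6.7 4.5] zW [0.6583 0.6603 0.6622]
top [0.5966 0.058 ] n 88 top z 0.1473 53 stripe 6 [0.5971 0.0576 0.1589] rel [ 0.5 -0.4] zW [0.1579 0.1591 0.1597]
top [ 0.5818 -0.0912] n 389 top z nan 0 stripe 389 [ 0.5811 -0.091   0.659 ] rel [-0.7  0.2] zW [0.6572 0.659  0.6606]
  return _methods._mean(a, axis=axis, dtype=dtype,
  ret = ret.dtype.type(ret / rcount)
```

View pics/n7.png

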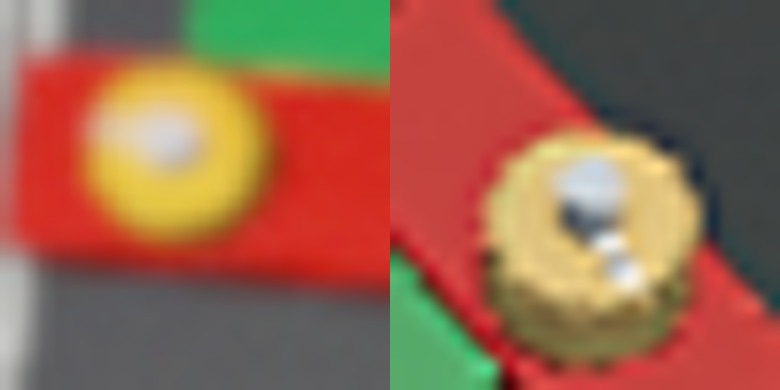

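The stripe on the left nut now points left (+y), the nut top is at about 0.147 (screwed down) and the right one is still high. I'll do the right nut the same way.

apply_moves:
  targets:
    - [[0.01,0,-0.4,0,0.2],[0,0,-0.5,0,0.2],[0,0,-0.5,0,0.2],[0,0,-0.3,0,0.2],[0,0,-0.15,0,0.2],[0,0,0,0,0.2],[0,0,0,0,0.2]]

```text
clock: 42.0
eef_pos: [0.5818, -0.0909, 0.1559]
tool_rot: [0.84, -0.542, 0.0, -0.0]
ft_force: [0.3, 0.3, 0.2]
grip_width: 0.0514
grasp_force: 0.0
```

apply_moves:
  targets:
    - [[0,0,0,0,-1],[0,0,0,0,-1],[0,0,0,0,-1],[0,0,0,0,-1],[0,0,0,0,-1]]

```text
clock: 42.42
eef_pos: [0.5823, -0.0912, 0.1571]
tool_rot: [0.84, -0.542, 0.001, -0.0]
ft_force: [-1.3, -0.9, 6.3]
grip_width: 0.0292
grasp_force: 59.1
```

apply_moves:
  targets:
    - [[0,0,0,-4,-1],[0,0,0,-4,-1]]

```text
clock: 42.58
eef_pos: [0.5823, -0.0911, 0.157]
tool_rot: [0.8, -0.6, 0.001, -0.001]
ft_force: [-1.3, -0.0, 5.0]
grip_width: 0.0294
grasp_force: 59.0
```

```bash
python3 look.py
```

```text
clock 42.5833 tcp [ 0.5823 -0.0911  0.157 ] psi -163.8 j6 -115 F [-1.3 -0.   5. ] T [-0.114  0.251  0.089] w 0.0294 59.0
```

Free turning reads 0.09 N·m at the same 8°, so the left nut's 0.73 N·m was the stop. I'll continue.

apply_moves:
  targets:
    - [[0,0,-0.004,-7,-1],[0,0,-0.004,-7,-1],[0,0,-0.004,-7,-1],[0,0,-0.004,-7,-1],[0,0,-0.004,-7,-1],[0,0,-0.004,-7,-1],[0,0,-0.004,-7,-1],[0,0,-0.004,-7,-1]]

```text
clock: 43.25
eef_pos: [0.5823, -0.0912, 0.1558]
tool_rot: [-0.423, 0.906, -0.001, 0.001]
ft_force: [-0.4, -0.4, 6.4]
grip_width: 0.0291
grasp_force: 59.0
```

apply_moves:
  targets:
    - [[0,0,-0.004,-7,-1],[0,0,-0.004,-7,-1],[0,0,-0.004,-7,-1],[0,0,-0.004,-7,-1],[0,0,-0.004,-7,-1],[0,0,-0.004,-7,-1],[0,0,-0.004,-7,-1],[0,0,-0.004,-7,-1]]

```text
clock: 43.92
eef_pos: [0.5823, -0.0912, 0.1546]
tool_rot: [0.052, 0.999, -0.0, 0.001]
ft_force: [-2.2, -0.6, 5.2]
grip_width: 0.0291
grasp_force: 59.1
```

apply_moves:
  targets:
    - [[0,0,-0.004,-7,-1],[0,0,-0.004,-7,-1],[0,0,-0.004,-7,-1],[0,0,-0.004,-7,-1],[0,0,-0.004,-7,-1],[0,0,-0.004,-7,-1],[0,0,-0.004,-7,-1]]

```text
clock: 44.5
eef_pos: [0.5823, -0.0912, 0.1536]
tool_rot: [0.461, 0.887, 0.0, 0.001]
ft_force: [-2.6, -0.1, 7.3]
grip_width: 0.0292
grasp_force: 59.1
```

```bash
python3 look.py
```

```text
clock 44.5 tcp [ 0.5823 -0.0912  0.1536] psi 35.0 j6 46 F [-2.6 -0.1  7.3] T [-0.064  0.434  0.049] w 0.0292 59.1
```

apply_moves:
  targets:
    - [[0,0,-0.004,-5,-1],[0,0,-0.004,-5,-1]]

```text
clock: 44.67
eef_pos: [0.5822, -0.0912, 0.1533]
tool_rot: [0.536, 0.844, 0.0, 0.001]
ft_force: [-2.2, 0.4, 7.0]
grip_width: 0.0293
grasp_force: 59.2
```

```bash
python3 look.py
```

```text
clock 44.6667 tcp [ 0.5822 -0.0912  0.1533] psi 25.1 j6 56 F [-2.2  0.4  7. ] T [-0.127  0.495  0.064] w 0.0293 59.2
```

apply_moves:
  targets:
    - [[0,0,-0.004,-6,-1],[0,0,-0.004,-6,-1]]

```text
clock: 44.83
eef_pos: [0.5823, -0.0912, 0.1531]
tool_rot: [0.622, 0.783, 0.001, 0.001]
ft_force: [-1.7, -0.4, 7.7]
grip_width: 0.0293
grasp_force: 59.2
```

```bash
python3 look.py
```

```text
clock 44.8333 tcp [ 0.5823 -0.0912  0.1531] psi 13.1 j6 68 F [-1.7 -0.4  7.7] T [-0.101  0.519  0.083] w 0.0293 59.2
```

apply_moves:
  targets:
    - [[0,0,-0.004,-6,-1],[0,0,-0.004,-6,-1]]

```text
clock: 45.0
eef_pos: [0.5822, -0.0912, 0.1528]
tool_rot: [0.7, 0.714, 0.001, 0.001]
ft_force: [-3.0, -0.7, 8.0]
grip_width: 0.0295
grasp_force: 59.3
```

```bash
python3 look.py
```

```text
clock 45.0 tcp [ 0.5822 -0.0912  0.1528] psi 1.1 j6 80 F [-3.  -0.7  8. ] T [-0.1    0.642  0.058] w 0.0295 59.3
```

apply_moves:
  targets:
    - [[0,0,-0.004,-6,-1],[0,0,-0.004,-6,-1]]

```text
clock: 45.17
eef_pos: [0.5823, -0.0912, 0.1526]
tool_rot: [0.771, 0.637, 0.001, 0.001]
ft_force: [-3.3, 0.0, 8.5]
grip_width: 0.029
grasp_force: 59.3
```

```bash
python3 look.py
```

```text
clock 45.1667 tcp [ 0.5823 -0.0912  0.1526] psi -10.9 j6 92 F [-3.3  0.   8.5] T [-0.034  0.619  0.044] w 0.029 59.3
```

215° turned so far.

apply_moves:
  targets:
    - [[0,0,-0.004,-6,-1],[0,0,-0.004,-6,-1]]

```text
clock: 45.33
eef_pos: [0.5822, -0.0912, 0.1523]
tool_rot: [0.833, 0.553, 0.001, 0.001]
ft_force: [-1.6, -0.7, 9.8]
grip_width: 0.0293
grasp_force: 59.4
```

```bash
python3 look.py
```

```text
clock 45.3333 tcp [ 0.5822 -0.0912  0.1523] psi -22.9 j6 104 F [-1.6 -0.7  9.8] T [-0.018  0.642  0.485] w 0.0293 59.4
```

apply_moves:
  targets:
    - [[0,0,-0.004,-6,-1],[0,0,-0.004,-6,-1]]

```text
clock: 45.5
eef_pos: [0.5822, -0.0913, 0.1522]
tool_rot: [0.887, 0.462, 0.001, 0.001]
ft_force: [-2.4, -0.4, 9.2]
grip_width: 0.0295
grasp_force: 59.8
```

```bash
python3 look.py
```

```text
clock 45.5 tcp [ 0.5822 -0.0913  0.1522] psi -34.9 j6 116 F [-2.4 -0.4  9.2] T [-0.098  0.664  0.073] w 0.0295 59.8
```

apply_moves:
  targets:
    - [[0,0,-0.004,-5,-1],[0,0,0,-5,-1]]

```text
clock: 45.67
eef_pos: [0.5841, -0.0893, 0.1524]
tool_rot: [0.923, 0.384, 0.004, -0.0]
ft_force: [1.7, 4.8, 2.8]
grip_width: 0.0292
grasp_force: 63.8
```

```bash
python3 look.py
```

```text
clock 45.6667 tcp [ 0.5841 -0.0893  0.1524] psi -44.8 j6 126 F [1.7 4.8 2.8] T [ 0.829 -0.394 -0.057] w 0.0292 63.8
```

apply_moves:
  targets:
    - [[0,0,0,0,0.2],[0,0,0,0,0.2],[0,0,0,0,0.2],[0,0,0.2,7,0.2],[0,0,0.3,7,0.2],[0,0,0.5,7,0.2],[0,0,0.5,7,0.2],[0,0,0.5,7,0.2]]

```text
clock: 46.33
eef_pos: [0.581, -0.0912, 0.2298]
tool_rot: [0.762, 0.648, -0.001, -0.001]
ft_force: [1.0, 0.0, 0.6]
grip_width: 0.0511
grasp_force: 0.0
```

apply_moves:
  targets:
    - [[0,0,0,7,0.2],[0,0,0,7,0.2],[0,0,0,7,0.2],[0,0,0,7,0.2],[0,0,0,7,0.2],[0,0,0,7,0.2],[0,0,0,0,0.2],[0,0,0,0,0.2]]

```text
clock: 47.0
eef_pos: [0.5813, -0.0911, 0.2293]
tool_rot: [0.483, 0.876, -0.0, -0.0]
ft_force: [0.3, 0.8, -0.5]
grip_width: 0.0507
grasp_force: 0.0
```

```bash
python3 look.py
```

```text
clock 47.0 tcp [ 0.5813 -0.0911  0.2293] psi 32.2 j6 49 F [ 0.3  0.8 -0.5] T [-0.024 -0.04  -0.045] w 0.0507 0.0
```

apply_moves:
  targets:
    - [[0.02,0,-0.4,0,0.2],[0,0,-0.5,0,0.2],[0,0,-0.5,0,0.2],[0,0,-0.3,0,0.2],[0,0,-0.18,0,0.2],[0,0,0,0,0.2],[0,0,0,0,0.2]]

```text
clock: 47.58
eef_pos: [0.5824, -0.091, 0.1546]
tool_rot: [0.482, 0.876, -0.0, -0.0]
ft_force: [-0.0, -0.6, 0.4]
grip_width: 0.0514
grasp_force: 0.0
```

apply_moves:
  targets:
    - [[0,0,-0.02,0,0.2],[0,0,0,0,-1],[0,0,0,0,-1],[0,0,0,0,-1],[0,0,0,0,-1],[0,0,0,0,-1]]

```text
clock: 48.08
eef_pos: [0.5825, -0.0915, 0.1553]
tool_rot: [0.482, 0.876, -0.0, 0.001]
ft_force: [-3.2, -1.7, 7.0]
grip_width: 0.0292
grasp_force: 59.0
```

apply_moves:
  targets:
    - [[0,0,0,-3,-1],[0,0,0,-3,-1]]

```text
clock: 48.25
eef_pos: [0.5824, -0.0916, 0.1552]
tool_rot: [0.528, 0.849, -0.0, 0.001]
ft_force: [-2.8, -1.2, 5.1]
grip_width: 0.0289
grasp_force: 58.9
```

```bash
python3 look.py
```

```text
clock 48.25 tcp [ 0.5824 -0.0916  0.1552] psi 26.2 j6 55 F [-2.8 -1.2  5.1] T [-0.322  0.642  0.078] w 0.0289 58.9
```

apply_moves:
  targets:
    - [[0,0,0,-2,-1]]

```text
clock: 48.33
eef_pos: [0.5824, -0.0916, 0.1552]
tool_rot: [0.543, 0.84, -0.0, 0.001]
ft_force: [-2.5, -1.5, 4.9]
grip_width: 0.0287
grasp_force: 58.9
```

```bash
python3 look.py
```

```text
clock 48.3333 tcp [ 0.5824 -0.0916  0.1552] psi 24.2 j6 57 F [-2.5 -1.5  4.9] T [-0.395  0.643  0.079] w 0.0287 58.9
```

apply_moves:
  targets:
    - [[0,0,0,-3,-1]]

```text
clock: 48.42
eef_pos: [0.5824, -0.0916, 0.1551]
tool_rot: [0.565, 0.825, -0.0, 0.001]
ft_force: [-2.5, -1.4, 5.1]
grip_width: 0.0289
grasp_force: 58.9
```

```bash
python3 look.py
```

```text
clock 48.4167 tcp [ 0.5824 -0.0916  0.1551] psi 21.2 j6 60 F [-2.5 -1.4  5.1] T [-0.349  0.583  0.004] w 0.0289 58.9
```

apply_moves:
  targets:
    - [[0,0,0,-3,-1]]

```text
clock: 48.5
eef_pos: [0.5824, -0.0916, 0.1551]
tool_rot: [0.586, 0.81, -0.0, 0.001]
ft_force: [-2.0, -1.9, 4.4]
grip_width: 0.0292
grasp_force: 58.9
```

```bash
python3 look.py
```

```text
clock 48.5 tcp [ 0.5824 -0.0916  0.1551] psi 18.2 j6 63 F [-2.  -1.9  4.4] T [-0.436  0.589  0.071] w 0.0292 58.9
```

apply_moves:
  targets:
    - [[0,0,0,-3,-1]]

```text
clock: 48.58
eef_pos: [0.5823, -0.0916, 0.155]
tool_rot: [0.607, 0.794, -0.0, 0.001]
ft_force: [-2.7, -1.6, 4.9]
grip_width: 0.0289
grasp_force: 58.8
```

```bash
python3 look.py
```

```text
clock 48.5833 tcp [ 0.5823 -0.0916  0.155 ] psi 15.2 j6 66 F [-2.7 -1.6  4.9] T [-0.36   0.566  0.02 ] w 0.0289 58.8
```

apply_moves:
  targets:
    - [[0,0,-0.002,-3,-1],[0,0,-0.002,-3,-1]]

```text
clock: 48.75
eef_pos: [0.5823, -0.0916, 0.1549]
tool_rot: [0.647, 0.762, -0.0, 0.001]
ft_force: [-4.4, -2.6, 6.2]
grip_width: 0.0291
grasp_force: 58.9
```

```bash
python3 look.py
```

```text
clock 48.75 tcp [ 0.5823 -0.0916  0.1549] psi 9.3 j6 72 F [-4.4 -2.6  6.2] T [-0.432  0.748  1.062] w 0.0291 58.9
```

apply_moves:
  targets:
    - [[0,0,-0.002,-3,-1],[0,0,-0.002,-3,-1]]

```text
clock: 48.92
eef_pos: [0.5822, -0.0911, 0.155]
tool_rot: [0.687, 0.727, 0.0, 0.0]
ft_force: [-3.6, -0.9, 6.9]
grip_width: 0.0287
grasp_force: 59.3
```

```bash
python3 look.py
```

```text
clock 48.9167 tcp [ 0.5822 -0.0911  0.155 ] psi 3.2 j6 78 F [-3.6 -0.9  6.9] T [-0.073  0.775 -0.006] w 0.0287 59.3
```

apply_moves:
  targets:
    - [[0,0,-0.002,-3,-1],[0,0,-0.002,-3,-1]]

```text
clock: 49.08
eef_pos: [0.5822, -0.0911, 0.1548]
tool_rot: [0.724, 0.69, 0.0, 0.0]
ft_force: [-4.0, -0.6, 7.0]
grip_width: 0.0288
grasp_force: 59.4
```

```bash
python3 look.py
```

```text
clock 49.0833 tcp [ 0.5822 -0.0911  0.1548] psi -2.8 j6 84 F [-4.  -0.6  7. ] T [-0.052  0.787  0.086] w 0.0288 59.4
```

apply_moves:
  targets:
    - [[0,0,0,-2,-1]]

```text
clock: 49.17
eef_pos: [0.5822, -0.0911, 0.1548]
tool_rot: [0.736, 0.677, 0.0, 0.0]
ft_force: [-4.4, -0.4, 6.0]
grip_width: 0.0286
grasp_force: 59.3
```

```bash
python3 look.py
```

```text
clock 49.1667 tcp [ 0.5822 -0.0911  0.1548] psi -4.8 j6 86 F [-4.4 -0.4  6. ] T [-0.098  0.776  0.055] w 0.0286 59.3
```

apply_moves:
  targets:
    - [[0,0,0,-2,-1]]

```text
clock: 49.25
eef_pos: [0.5822, -0.0911, 0.1548]
tool_rot: [0.747, 0.664, 0.0, 0.0]
ft_force: [-3.8, -0.9, 6.7]
grip_width: 0.0288
grasp_force: 59.3
```

```bash
python3 look.py
```

```text
clock 49.25 tcp [ 0.5822 -0.0911  0.1548] psi -6.7 j6 88 F [-3.8 -0.9  6.7] T [-0.053  0.765  0.404] w 0.0288 59.3
```

apply_moves:
  targets:
    - [[0,0,0,-2,-1]]

```text
clock: 49.33
eef_pos: [0.5822, -0.0911, 0.1548]
tool_rot: [0.758, 0.652, 0.0, 0.0]
ft_force: [-4.1, -0.5, 6.1]
grip_width: 0.0288
grasp_force: 59.3
```

```bash
python3 look.py
```

```text
clock 49.3333 tcp [ 0.5822 -0.0911  0.1548] psi -8.6 j6 90 F [-4.1 -0.5  6.1] T [-0.122  0.861  0.874] w 0.0288 59.3
```

At the stop with 0.87 N·m. I'll unload about 3° so it can't kick back, then release and lift.

apply_moves:
  targets:
    - [[0,0,0,2.5,-1],[0,0,0,0,-1]]

```text
clock: 49.5
eef_pos: [0.5822, -0.0911, 0.1548]
tool_rot: [0.743, 0.669, 0.0, 0.001]
ft_force: [-4.0, -0.8, 6.5]
grip_width: 0.0289
grasp_force: 59.3
```

```bash
python3 look.py
```

```text
clock 49.5 tcp [ 0.5822 -0.0911  0.1548] psi -6.0 j6 87 F [-4.  -0.8  6.5] T [-0.127  0.748  0.189] w 0.0289 59.3
```

apply_moves:
  targets:
    - [[0,0,0,0,0.2],[0,0,0,0,0.2],[0,0,0,0,0.2],[0,0,0.2,0,0.2],[0,0,0.4,0,0.2],[0,0,0.5,7,0.2],[0,0,0.5,7,0.2],[0,0,0.3,7,0.2]]

```text
clock: 50.17
eef_pos: [0.5833, -0.091, 0.2321]
tool_rot: [0.607, 0.795, 0.001, 0.001]
ft_force: [0.7, -0.5, 0.6]
grip_width: 0.0512
grasp_force: 0.0
```

apply_moves:
  targets:
    - [[0.05,0.46,0,7,0.2],[0.05,0.47,0,7,0.2],[0.05,0.47,0,7,0.2],[0.05,0.47,0,7,0.2],[0.05,0.47,0,7,0.2],[0.05,0.47,0,7,0.2],[0.05,0.47,0,7,0.2],[0.02,0.46,0,0,0.2]]

```text
clock: 50.83
eef_pos: [0.5975, 0.0598, 0.2297]
tool_rot: [0.224, 0.975, 0.0, 0.0]
ft_force: [0.0, -0.0, -0.4]
grip_width: 0.051
grasp_force: 0.0
```

```bash
python3 look.py scene top|head -1; python3 stripe.py scene top 2>/dev/null
```

```text
clock 50.8333 tcp [0.5975 0.0598 0.2297] psi 64.1 j6 32 F [ 0.  -0.  -0.4] T [ 0.067 -0.042 -0.007] w 0.051 0.0
scene [0.5966 0.058 ] n 433 top z 0.1483 62 stripe 314 [0.5987 0.0583 0.6608] rel [2.1 0.3] zW [0.6592 0.661  0.6621]
scene [ 0.5818 -0.0912] n 122 top z 0.1481 53 stripe 16 [ 0.5813 -0.0897  0.1552] rel [-0.5  1.5] zW [0.148  0.157  0.1608]
top [0.5966 0.058 ] n 396 top z 0.1458 8 stripe 384 [0.5959 0.0579 0.6588] rel [-0.7 -0.1] zW [0.6568 0.659  0.6605]
top [ 0.5818 -0.0912] n 97 top z 0.1478 54 stripe 6 [ 0.5822 -0.091   0.1582] rel [0.4 0.2] zW [0.156  0.1581 0.1606]
```

apply_moves:
  targets:
    - [[-0.01,-0.03,-0.4,0,0.2],[0,0,-0.5,0,0.2],[0,0,-0.5,0,0.2],[0,0,-0.3,0,0.2],[0,0,-0.17,0,0.2],[0,0,0,0,0.2],[0,0,0,0,0.2]]

```text
clock: 51.52
eef_pos: [0.597, 0.0571, 0.1548]
tool_rot: [0.226, 0.974, -0.0, 0.0]
ft_force: [-0.3, 0.1, -0.2]
grip_width: 0.0514
grasp_force: 0.0
```

apply_moves:
  targets:
    - [[0,0,0,0,-1],[0,0,0,0,-1],[0,0,0,0,-1],[0,0,0,0,-1],[0,0,0,0,-1]]

```text
clock: 51.93
eef_pos: [0.5979, 0.0577, 0.1562]
tool_rot: [0.226, 0.974, 0.001, 0.002]
ft_force: [0.2, 0.9, 6.6]
grip_width: 0.0285
grasp_force: 59.1
```

apply_moves:
  targets:
    - [[0,0,0,-2,-1]]

```text
clock: 52.02
eef_pos: [0.5979, 0.0576, 0.1562]
tool_rot: [0.243, 0.97, 0.001, 0.002]
ft_force: [-0.4, 0.0, 5.4]
grip_width: 0.0287
grasp_force: 59.1
```

```bash
python3 look.py
```

```text
clock 52.0167 tcp [0.5979 0.0576 0.1562] psi 61.9 j6 34 F [-0.4  0.   5.4] T [ 0.038  0.034 -0.011] w 0.0287 59.1
```

apply_moves:
  targets:
    - [[0,0,0,-2,-1]]

```text
clock: 52.1
eef_pos: [0.5978, 0.0576, 0.1562]
tool_rot: [0.261, 0.965, 0.001, 0.002]
ft_force: [-0.3, 0.7, 5.2]
grip_width: 0.0291
grasp_force: 59.1
```

```bash
python3 look.py
```

```text
clock 52.1 tcp [0.5978 0.0576 0.1562] psi 59.8 j6 36 F [-0.3  0.7  5.2] T [-0.009  0.04   0.031] w 0.0291 59.1
```

apply_moves:
  targets:
    - [[0,0,0,-2,-1]]

```text
clock: 52.18
eef_pos: [0.5978, 0.0576, 0.1561]
tool_rot: [0.277, 0.961, 0.001, 0.002]
ft_force: [0.4, 0.8, 5.9]
grip_width: 0.0289
grasp_force: 59.1
```

```bash
python3 look.py
```

```text
clock 52.1833 tcp [0.5978 0.0576 0.1561] psi 57.8 j6 38 F [0.4 0.8 5.9] T [ 0.032 -0.017  0.156] w 0.0289 59.1
```

apply_moves:
  targets:
    - [[0,0,0,-2,-1]]

```text
clock: 52.27
eef_pos: [0.5978, 0.0576, 0.1561]
tool_rot: [0.294, 0.956, 0.001, 0.002]
ft_force: [0.6, -0.7, 5.3]
grip_width: 0.0289
grasp_force: 59.1
```

```bash
python3 look.py
```

```text
clock 52.2667 tcp [0.5978 0.0576 0.1561] psi 55.9 j6 40 F [ 0.6 -0.7  5.3] T [-0.037  0.017  0.632] w 0.0289 59.1
```

apply_moves:
  targets:
    - [[0,0,0,-1.5,-1]]

```text
clock: 52.35
eef_pos: [0.5978, 0.0576, 0.1561]
tool_rot: [0.306, 0.952, 0.0, 0.002]
ft_force: [0.3, 0.1, 5.7]
grip_width: 0.0285
grasp_force: 59.0
```

```bash
python3 look.py
```

```text
clock 52.35 tcp [0.5978 0.0576 0.1561] psi 54.4 j6 41 F [0.3 0.1 5.7] T [-0.077  0.021  0.953] w 0.0285 59.0
```

apply_moves:
  targets:
    - [[0,0,0,2.5,-1],[0,0,0,0,-1]]

```text
clock: 52.52
eef_pos: [0.5978, 0.0576, 0.1562]
tool_rot: [0.284, 0.959, 0.0, 0.002]
ft_force: [-0.3, -0.1, 5.4]
grip_width: 0.0288
grasp_force: 59.1
```

apply_moves:
  targets:
    - [[0,0,0,0,0.2],[0,0,0,0,0.2],[0,0,0,0,0.2],[0,0,0.2,0,0.2],[0,0,0.4,0,0.2],[0,0,0.5,0,0.2],[0,0,0.5,0,0.2],[0,0,0.3,0,0.2]]

```text
clock: 53.18
eef_pos: [0.5974, 0.0575, 0.2331]
tool_rot: [0.285, 0.959, 0.0, 0.001]
ft_force: [0.9, 0.4, 0.7]
grip_width: 0.0513
grasp_force: 0.0
```

apply_moves:
  targets:
    - [[-0.5,-0.5,0,-3,0.2],[-0.5,-0.5,0,-3,0.2],[-0.5,-0.5,0,-3,0.2],[-0.5,-0.5,0,-3,0.2],[-0.5,-0.5,0,-3,0.2],[-0.5,-0.5,0,-3,0.2],[-0.5,-0.5,0,-3,0.2],[0,0,0,0,0]]

```text
clock: 53.85
eef_pos: [0.4533, -0.0849, 0.231]
tool_rot: [0.457, 0.889, -0.001, -0.001]
ft_force: [0.1, 0.1, -0.7]
grip_width: 0.043
grasp_force: 0.0
```

```bash
python3 look.py scene top|head -1; python3 stripe.py scene top 2>/dev/null; python3 nuts.py
python3 - <<'E'
from h import *
p=cv2.imread("top_raw.png"); q=cv2.imread("scene_raw.png")
a=cv2.resize(p[155:205,205:305],(780,390),interpolation=cv2.INTER_CUBIC)
def c(u,v): return cv2.resize(q[v:v+25,u:u+25],(195,195),interpolation=cv2.INTER_CUBIC)
b=np.hstack([c(255,200),c(222,165),cv2.resize(p[185:235,315:365],(390,195))])
cv2.imwrite("pics/n8.png",np.vstack([a,b]))
E
```

```text
clock 53.85 tcp [ 0.4533 -0.0849  0.231 ] psi 35.6 j6 44 F [ 0.1  0.1 -0.7] T [ 0.001  0.081 -0.058] w 0.043 0.0
scene [0.5966 0.058 ] n 136 top z 0.1483 66 stripe 18 [0.5972 0.0614 0.1566] rel [0.6 3.4] zW [0.1479 0.1595 0.1624]
scene [ 0.5818 -0.0912] n 121 top z 0.1481 56 stripe 16 [ 0.5815 -0.0893  0.1559] rel [-0.3  1.9] zW [0.1488 0.1587 0.1603]
top [0.5966 0.058 ] n 93 top z 0.1466 54 stripe 6 [0.5971 0.0577 0.1585] rel [ 0.5 -0.3] zW [0.1549 0.1598 0.161 ]
top [ 0.5818 -0.0912] n 97 top z 0.1472 53 stripe 6 [ 0.5822 -0.091   0.1584] rel [0.4 0.2] zW [0.1574 0.1587 0.159 ]
left 82 mean [0.5959 0.0577 0.1461] rect (array([596.3,  57.9]), array([30.4, 30.1]), -45.8) plane.148 [0.5956 0.0575 0.148 ]
right 125 mean [ 0.6    -0.0855  0.145 ] rect (array([609.7, -84.3]), array([90.7, 32.3]), 13.0) plane.148 [ 0.5994 -0.0855  0.148 ]
bar (array([588. , -17.6]), array([218.5,  38.7]), 84.3)
blue (array([649.9, -20. ]), array([74.6, 47.7]), -5.5)
yellow (array([643.7, -74.6]), array([79.1, 47.8]), -5.8)
green (array([654.9,  30.4]), array([74.8, 47.8]), -5.9)
```

View pics/n8.png

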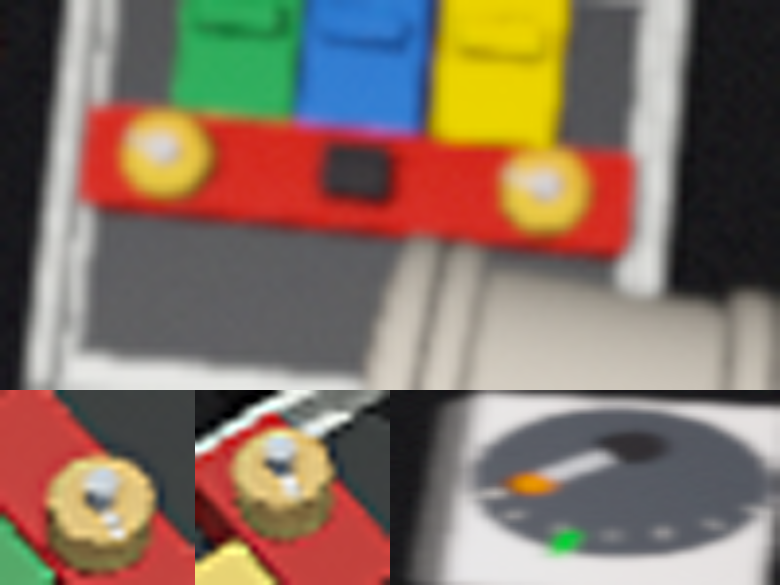

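Both stripes point the same way (left), so both nuts are at their stop, and the boxes are snug. Now I'll refine the lever geometry.

```bash
cat > lever.py <<'E'
from h import *
piv=np.array([.5225,-.3168])
for n in("top","scene"):
    p=cv2.imread(n+"_raw.png"); d=np.load(n+".npy")
    H=cv2.cvtColor(p,cv2.COLOR_BGR2HSV)
    for c,z,lo,hi in(("tab",.089,(45,90,80),(80,255,255)),("knob",.125,(5,150,120),(19,255,255))):
        v,u=np.nonzero(cv2.inRange(H,lo,hi)); P=depthpts(n,np.c_[u,v],d)
        k=(np.hypot(P[:,0]-piv[0],P[:,1]-piv[1])<.11)&(P[:,2]>.08)
        if c=="knob": k&=P[:,2]>.118
        q=plane(n,np.c_[u,v][k],z).mean(0)[:2]; r=q-piv
        print(n,c,k.sum(),q.round(4),"r",np.hypot(*r).round(4),"ang",np.degrees(np.arctan2(r[1],r[0])).round(1),"z",P[k,2].mean().round(4))
    v,u=np.mgrid[0:384,0:512]; uv=np.c_[u.ravel(),v.ravel()]; P=depthpts(n,uv,d); h=H.reshape(-1,3)
    k=(np.hypot(P[:,0]-piv[0],P[:,1]-piv[1])<.03)&(P[:,2]>.094)&(P[:,2]<.12)&(h[:,2]<75)
    print(n,"hub",k.sum(),P[k].mean(0).round(4))
    k=(P[:,0]>.35)&(P[:,0]<.58)&(P[:,1]<-.17)&(P[:,1]>-.43)&(abs(P[:,2]-.086)<.008)&(h[:,2]>50)&(h[:,1]<120)&(h[:,2]<150)
    print(n,"dial",k.sum(),cv2.minEnclosingCircle((plane(n,uv[k],.087)[:,:2]*1000).astype(np.float32)))
E
python3 lever.py
```

```text
top tab 20 [ 0.447  -0.2915] r 0.0796 ang 161.5 z 0.087
top knob 19 [ 0.491  -0.2697] r 0.0567 ang 123.8 z 0.125
top hub 49 [ 0.5226 -0.3168  0.1012]
top dial 1013 ((481.347412109375, -312.06005859375), 99.28842163085938)
scene tab 19 [ 0.4425 -0.291 ] r 0.0841 ang 162.1 z 0.0909
scene knob 23 [ 0.4909 -0.2696] r 0.0568 ang 123.8 z 0.125
scene hub 58 [ 0.5216 -0.3154  0.1027]
scene dial 799 ((482.28765869140625, -308.94183349609375), 101.96710968017578)
```

apply_moves:
  targets:
    - [[0.13,-0.66,0,0,0],[0.13,-0.66,0,0,0],[0.13,-0.66,0,0,0],[0.13,-0.66,0,0,0],[0.13,-0.66,0,0,0],[0.13,-0.66,0,0,0],[0.16,-0.66,0,0,0],[0,0,0,0,0]]

```text
clock: 54.62
eef_pos: [0.4964, -0.2711, 0.2299]
tool_rot: [0.456, 0.89, -0.001, 0.001]
ft_force: [0.1, 0.7, 0.4]
grip_width: 0.0428
grasp_force: 0.0
```

apply_moves:
  targets:
    - [[0,0,0,0,0],[0,0,0,0,0]]

```text
clock: 54.78
eef_pos: [0.4949, -0.2666, 0.23]
tool_rot: [0.454, 0.891, 0.0, -0.0]
ft_force: [0.3, -0.7, -0.4]
grip_width: 0.0425
grasp_force: 0.0
```

```bash
python3 look.py
```

```text
clock 54.7833 tcp [ 0.4949 -0.2666  0.23  ] psi 35.9 j6 26 F [ 0.3 -0.7 -0.4] T [ 0.063  0.017 -0.011] w 0.0425 0.0
```

apply_moves:
  targets:
    - [[-0.1,-0.08,-0.4,0,0],[0,0,-0.6,0,0],[0,0,-0.6,0,0],[0,0,-0.5,0,0],[0,0,-0.3,0,0],[0,0,-0.1,0,0],[0,0,0,0,0],[0,0,0,0,0]]

```text
clock: 55.45
eef_pos: [0.491, -0.2699, 0.1313]
tool_rot: [0.454, 0.891, 0.0, 0.0]
ft_force: [-0.2, 0.3, 0.7]
grip_width: 0.0427
grasp_force: 0.0
```

```bash
python3 look.py
```

```text
clock 55.45 tcp [ 0.491  -0.2699  0.1313] psi 36.0 j6 25 F [-0.2  0.3  0.7] T [ 0.004  0.018 -0.001] w 0.0427 0.0
```

apply_moves:
  targets:
    - [[0,0,0,0,-1],[0,0,0,0,-1],[0,0,0,0,-1],[0,0,0,0,-1],[0,0,0,0,-1]]

```text
clock: 55.87
eef_pos: [0.4912, -0.2707, 0.132]
tool_rot: [0.455, 0.891, 0.0, 0.001]
ft_force: [0.6, 1.9, 5.2]
grip_width: 0.0127
grasp_force: 58.6
```

apply_moves:
  targets:
    - [[-0.12,-0.09,0,6.3,-1],[-0.11,-0.105,0,6.3,-1],[-0.1,-0.115,0,6.3,-1],[-0.085,-0.125,0,6.3,-1],[0,0,0,0,-1],[0,0,0,0,-1]]

```text
clock: 56.37
eef_pos: [0.4744, -0.2888, 0.132]
tool_rot: [0.25, 0.968, -0.0, 0.001]
ft_force: [-0.8, -0.0, 5.8]
grip_width: 0.0126
grasp_force: 58.7
```

```bash
python3 look.py
```

```text
clock 56.3667 tcp [ 0.4744 -0.2888  0.132 ] psi 61.1 j6 -2 F [-0.8 -0.   5.8] T [0.048 0.082 0.101] w 0.0126 58.7
```

apply_moves:
  targets:
    - [[-0.07,-0.135,0,6.3,-1],[-0.055,-0.14,0,6.3,-1],[0,0,0,0,-1],[0,0,0,0,-1]]

```text
clock: 56.7
eef_pos: [0.4695, -0.2999, 0.132]
tool_rot: [0.142, 0.99, -0.001, 0.001]
ft_force: [-0.3, -0.4, 5.2]
grip_width: 0.0126
grasp_force: 58.7
```

apply_moves:
  targets:
    - [[0,0,0,0,0],[0,0,0,0,0],[0,0,0,0,0],[0,0,0.3,0,0],[0,0,0.6,0,0],[0,0,0.8,0,0],[0,0,0.8,0,0],[0,0,0,0,0]]

```text
clock: 57.37
eef_pos: [0.4715, -0.3007, 0.2371]
tool_rot: [0.142, 0.99, -0.002, 0.005]
ft_force: [0.8, -0.7, 1.0]
grip_width: 0.0424
grasp_force: 0.0
```

apply_moves:
  targets:
    - [[-0.5,0.6,0,0,0],[-0.5,0.6,0,0,0],[-0.5,0.6,0,0,0],[-0.5,0.6,0,0,0],[0,0.6,0,0,0],[0,0.6,0,0,0],[0,0.6,0,0,0],[0,0.6,0,0,0]]

```text
clock: 58.03
eef_pos: [0.3883, -0.1059, 0.2303]
tool_rot: [0.142, 0.99, -0.0, 0.0]
ft_force: [1.1, -0.4, 0.8]
grip_width: 0.0428
grasp_force: 0.0
```

```bash
python3 look.py scene top|head -1; python3 lever.py;  python3 - <<'E'
from h import *
p=cv2.imread("top_raw.png"); q=cv2.imread("scene_raw.png")
cv2.imwrite("pics/l9.png",np.hstack([cv2.resize(p[180:245,310:375],(400,400),interpolation=cv2.INTER_CUBIC),cv2.resize(q[90:160,180:250],(400,400),interpolation=cv2.INTER_CUBIC)]))
E
```

```text
clock 58.0333 tcp [ 0.3883 -0.1059  0.2303] psi 73.6 j6 1 F [ 1.1 -0.4  0.8] T [ 0.047 -0.024 -0.004] w 0.0428 0.0
top tab 19 [ 0.4466 -0.2912] r 0.0801 ang 161.4 z 0.0874
top knob 21 [ 0.4696 -0.2991] r 0.0558 ang 161.5 z 0.1246
top hub 45 [ 0.523  -0.3164  0.1003]
top dial 1014 ((481.3555603027344, -312.0519714355469), 99.28871154785156)
scene tab 18 [ 0.4426 -0.291 ] r 0.084 ang 162.1 z 0.0908
scene knob 22 [ 0.4694 -0.2979] r 0.0564 ang 160.4 z 0.1249
scene hub 58 [ 0.5217 -0.3151  0.1021]
scene dial 794 ((483.36614990234375, -309.9839172363281), 102.28044891357422)
```

View pics/l9.png

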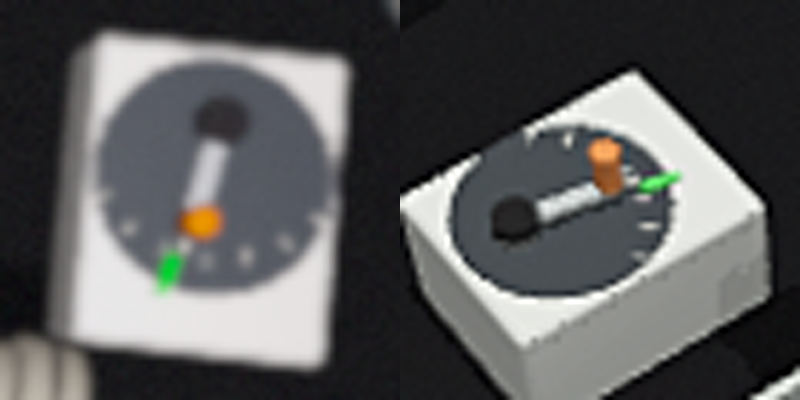

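The lever points at the tab: the knob is at about 162.0° and the tab at about 162.4° in both views. One last numeric check of bar and boxes, then I hand in.

```bash
python3 nuts.py | tail -4; python3 stripe.py scene 2>/dev/null; python3 -c "
from workcell import order; print(order.job_done())"
```

```text
bar (array([587.9, -17.6]), array([218.4,  38.7]), 84.4)
blue (array([649.9, -20. ]), array([74.6, 47.7]), -5.5)
yellow (array([643.7, -74.6]), array([79.1, 47.8]), -5.8)
green (array([654.9,  30.4]), array([74.8, 47.8]), -5.9)
scene [0.5966 0.058 ] n 137 top z 0.1486 68 stripe 20 [0.5966 0.0607 0.1561] rel [0.  2.7] zW [0.1483 0.1586 0.1602]
scene [ 0.5818 -0.0912] n 121 top z 0.148 59 stripe 16 [ 0.581  -0.09    0.1545] rel [-0.8  1.2] zW [0.1469 0.1583 0.1602]
the job is handed in; nothing more can be done
None
```

I handed the job in: the three boxes present (blue, yellow, green) are clamped snugly against the fence, both nuts are tight at their stops, and the speed lever points to the green tab, to within about 1° as measured.

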